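# Unload the sample transport rail

### The arm

A 6-joint arm with a two-finger parallel gripper is mounted at the origin on a cart in front of the work surface, level with it; the furniture and walls round the work are solid. World frame = base frame: x ahead of the robot, y to its left, z up, the work surface at z = 0. Lengths are in m, angles in rad, forces in N, time in s.
With the tool pointing down it reaches from about 0.15 to 0.775 m from the base axis. Payload 6.1 kg.
Tool frame: the origin (TCP) lies midway between the tips of the shut fingers; the grasp point (between the pads) lies manip.hold_point_z behind it (manip.hold_point_z is the distance from the TCP to the grasp point, in m); y points along the fingers, z is the direction in which the jaws open and shut, and the axes are right-handed (so a half turn about y gives the same grasp; the last joint's range is limited). The gripper opens to 85 mm and grips with 20 to 120 N. Pads are 22 mm wide; open, the fingers measure 114 mm over their backs; the gripper's body (76 mm by 85 mm) begins 54 mm behind the grasp point. The pads swing forward as they close: fully open they stand 13 mm farther back than shut.
Start: joints at [1.304, 0.126, -0.04, 1.405, 0, 1.571], TCP at [0.138, 0.506, 0.194] pointing down, gripper open.
Joint ranges: [-2.72, 2.72], [-0.95, 1.95], [-1.27, 1.35], [-1.78, 2.02], [-1.46, 1.47], [-3.14, 3.14]. Speed limits (rad/s): [2.39, 2.39, 3.01, 3.14, 3.14, 3.14].

### API

Orientations are given as a unit quaternion [w, x, y, z].
In Python, from station import manip gives the robot as it stands. The module is installed in compiled form; this text tells all that it offers.
- The arm moves only by the tool arm_command, never from a script. Its argument "motion" is one flat list of numbers, 5 for each row, row after row: the shift along the world's x, y, z in units of 50 mm (1.0 is 50 mm), then the turn about the world's z in units of 6 degrees (1.0 is 6 degrees), then the finger opening in mm, from 0 to 85.4. In form: [x, y, z, yaw, claw, x, y, z, yaw, claw, ...]. A call has exactly 8 rows; each row shifts and turns the commanded pose from where the row before left it; what a row does not reach is not made up. A row lasts 1/10 s, in which the tool goes at most 50 mm and 8.59 degrees, less where a joint would pass 70% of its speed; a pose out of reach is approached as far as the arm can. A call is refused whole if a number of a shift passes 1 or a number of a turn 1, either way. A call with a gripper value outside its range is refused whole. The fingers move at their own pace and stop on an object; the grip force is fixed at half the most. Time passes only in rows, so rows that do not move let the fingers close, or fill a call up. It gives the time, the measured TCP pose, the force and the opening at its end, in the units of the state.
- manip.get_state(): the state, without advancing time (a new reading comes with each control period).
- manip.grab_frame(name): name is "scene" or "top"; returns (picture, depth): 480x640x3 uint8, blue, green, red; 480x640 float32, m along the optical axis (not along the pixel's ray), 0 where there is no reading.
- manip.calibration(name): a dict with "K" (3x3 intrinsics, pixels), "dist_coeffs" ([k1, k2, p1, p2, k3] as OpenCV has them; the pictures are not rectified), "position" and "attitude" of the camera in the world. Camera axes: x right, y down, z forward; pixel columns grow to the right and rows downward; lengths in m; the calibration is good to about 2 mm. A picture is of the moment at which its call begins. calibration takes no time and is no camera call.
- manip.job_done(): hands the job in, once; it reports no verdict.
The state is a dict: "time": time; "joints": joint angles; "joint_velocities": joint speeds; "effort": joint torques, N m; "eef_pos": TCP position; "tcp_rot": TCP orientation; "ft_force": force on the tool from outside, world axes, zero at the start; "ft_torque": the same for the moment, N m; "width": finger opening in m.
Only numpy, scipy, OpenCV 4.12 (cv2) and the standard library are available. Lean on these libraries where they do the work, as an engineer would, in place of code of your own. Each camera call takes 0.05 s, during which the arm holds its last target. There are 200 camera calls.

### The job

Unscrew the wide cap that locks the end of the transport rail (turn it anticlockwise, regripping several times, and keep hold of it as it comes free; do not tear it off), and lay it flat, flange down, in the square dish. Then slide every sample cartridge along the slot of the rail to the open bay by the stud, lift it out there, and stand it upright in the long tray. Do not tip the cap over and leave the glassware and the blue-capped tube as they are.

Things in the scene. Friction and masses are not known exactly. Their poses are not given: they have to be found in the camera images.
- rail: fixed aluminium rail, 68 mm wide (x), 330 mm long (y from -170 to +160 mm). Origin on the worktop, on the centre line; y runs along it toward the threaded stud. Base plate 8 mm thick. From y = -160 to +33 mm lies a channel 48 mm wide under two lips (underside 20, top 27 mm above the worktop) with a 30 mm slot between them for the cartridge bodies; its far end is shut.
- stud_foot (a point): on the upright stud's axis at the foot of its thread, on its round shoulder (42 mm across, top 20 mm above the worktop); at rail x = 0, y = +105 mm, fixed to the rail. The stud rises 45 mm from here: a right-hand thread 39 mm across of 10 mm pitch, with a plain guide end 32 mm across above it.
- exit_bay (a point): centre of the open bay (no lips or walls) between lips and stud, on top of the base plate: rail x = 0, y = +58 mm, 8 mm above the worktop. Once the cap is gone, a cartridge whose foot is within 3 mm of here can be lifted straight out. Fixed to the rail.
- cap: grey screw cap, 150 g: flange 100 mm across, 8 mm thick, below a round fluted hub 50 mm across, top 60 mm above the underside (grip near the top). Origin: centre of underside, z up. Starts screwed down on the shoulder, flange barring the bay. Anticlockwise from above it rises 10 mm a turn, light, and stays where left; free after about 8 to 9 rad, then it lifts off (47 mm to clear the stud).
- cartridge_1: sample cartridge, 120 g, 85 mm tall: round steel foot 42 mm across, 8 mm thick, and a plain round metal body 24 mm across. Origin: centre of the underside, z up. It stands in the rail's channel with its foot under the lips; grip its body from above, across the rail. May be absent.
- cartridge_2: sample cartridge, 120 g, 85 mm tall: round steel foot 42 mm across, 8 mm thick, and a plain round metal body 24 mm across. Origin: centre of the underside, z up. It stands in the rail's channel with its foot under the lips; grip its body from above, across the rail. May be absent.
- cartridge_3: sample cartridge, 120 g, 85 mm tall: round steel foot 42 mm across, 8 mm thick, and a plain round metal body 24 mm across. Origin: centre of the underside, z up. It stands in the rail's channel with its foot under the lips; grip its body from above, across the rail. May be absent.
- tray: loose long white tray, 106 x 216 x 20 mm outside (x, y, z), walls and floor 5 mm, weight 0.5 kg. Origin: centre of the underside. Cartridges stand on its floor anywhere.
- dish: loose square white dish, 150 x 150 x 20 mm outside, walls and floor 5 mm, weight 0.5 kg. Origin: centre of the underside. For the cap.
- beaker: loose glass beaker, 105 mm across, 119 mm tall; bystander. Origin: centre of the underside.
- flask: loose volumetric flask, 69 mm across, 212 mm tall; bystander. Origin: centre of the underside.
- blue_tube: loose sample tube with a blue cap lying on its side, 119 mm long, 34 mm across; bystander. Origin: centre of the underside.
Not all that is in view belongs to the job. What is shaped like the cartridge_1 but brown or pink is not meant. What is shaped like the cartridge_3 but green is not meant.

How it is judged:
By the outcome, as a careful person would: the job done as asked, in the order asked, and still so for the second after the job is handed in, with the robot touching nothing.
Of cartridge_1, cartridge_2, cartridge_3 only 2 to 3 are there at a start; the rules pass over those that are not, and their reading is None.
At some moment in a run one of tray, dish may be knocked a few centimetres aside while the robot is not near it.
It also fails if it takes over 210 s, if anything falls off the work surface, if the arm or the gripper's body presses on something with over 40 N, if the wrist force passes 120 N, or if a joint passes its speed limit or range.

## Working session

There is one attempt and no reset: what is moved stays moved. The work goes in short steps, Python scripts to look and compute and a tool call to move; the robot and the scene stay as the last step left them, time stands still between calls to the robot, and variables do not carry over. Pictures are saved under pics/ and viewed, about 12 in all and at most 16, crops included, and the job is handed in when it is done.

Besides the shell and the picture viewer there is one more tool, called after ">>>" by a JSON object that holds its "method" and its "body". arm_command: Moves the arm, as the interface text tells. Its arguments: {"type":"object","properties":{"motion":{"type":"array"}},"required":["motion"]}

```bash
ls; mkdir -p pics; cat > h.py <<'E'
import numpy as np, cv2
from station import manip
from scipy.spatial.transform import Rotation as R
def cam(n):
    c=manip.calibration(n); q=np.array(c["attitude"],float)
    M=q if q.shape==(3,3) else R.from_quat(np.r_[q[1:],q[0]]).as_matrix()
    return np.array(c["K"]),np.array(c["dist_coeffs"]),np.array(c["position"]),M
def grab(n):
    im,d=manip.grab_frame(n); return im,d,cam(n)
def cloud(d,C):
    K,D,p,M=C; v,u=np.mgrid[0:480,0:640]
    xy=cv2.undistortPoints(np.stack([u,v],-1).reshape(-1,1,2).astype(np.float64),K,D).reshape(480,640,2)
    P=np.dstack([xy*d[...,None],d])@M.T+p; P[d<=0]=np.nan; return P
def ray(uv,z,C):
    K,D,p,M=C
    xy=cv2.undistortPoints(np.array(uv,float).reshape(-1,1,2),K,D).reshape(-1,2)
    r=np.c_[xy,np.ones(len(xy))]@M.T; return p+r*((z-p[2])/r[:,2])[:,None]
def proj(P,C):
    K,D,p,M=C; return cv2.projectPoints((np.array(P,float).reshape(-1,3)-p)@M,np.zeros(3),np.zeros(3),K,D)[0].reshape(-1,2)
E
python3 - <<'E'
from h import *
s=manip.get_state(); print({k:np.round(v,3) for k,v in s.items()}, manip.hold_point_z)
for n in("scene","top"):
    im,d,C=grab(n); cv2.imwrite(f"pics/{n}0.png",im); np.savez(f"{n}0.npz",im=im,d=d); print(n,manip.calibration(n)["attitude"],C[2],C[3][:,2],(d>0).mean(),C[0][0,0])
E
```

```text
pics
{'time': np.float64(0.0), 'joints': array([ 1.304,  0.126, -0.041,  1.405, -0.   ,  1.571]), 'joint_velocities': array([ 0.001,  0.   ,  0.001,  0.001, -0.   ,  0.   ]), 'effort': array([ 1.0000e-03, -4.3592e+01,  3.5292e+01,  1.8000e-02, -0.0000e+00,
        0.0000e+00]), 'eef_pos': array([0.138, 0.506, 0.193]), 'tcp_rot': array([-0.7  ,  0.701, -0.094,  0.094]), 'ft_force': array([ 0.289,  0.33 , -0.251]), 'ft_torque': array([ 0.006,  0.018, -0.032]), 'width': np.float64(0.085)} 0.0187
scene [ 0.13337497 -0.20789091  0.84001328 -0.48308402] [0.06835509 0.97637779 0.61175623] [ 0.42493104 -0.75613911 -0.49768189] 0.9960319010416666 433.48223026716823
top [ 0.04426284 -0.70546939  0.70656288 -0.03350592] [0.4026665  0.12136092 1.48770336] [ 0.10982376  0.01510408 -0.99383631] 0.9962044270833333 512.5831256409554
```

View pics/scene0.png

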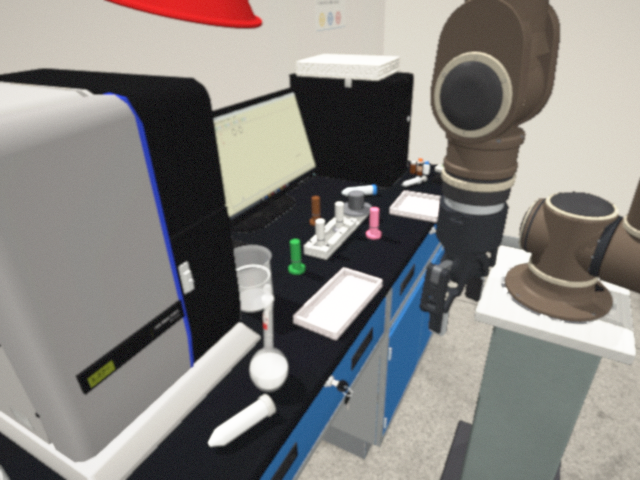

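View pics/top0.png

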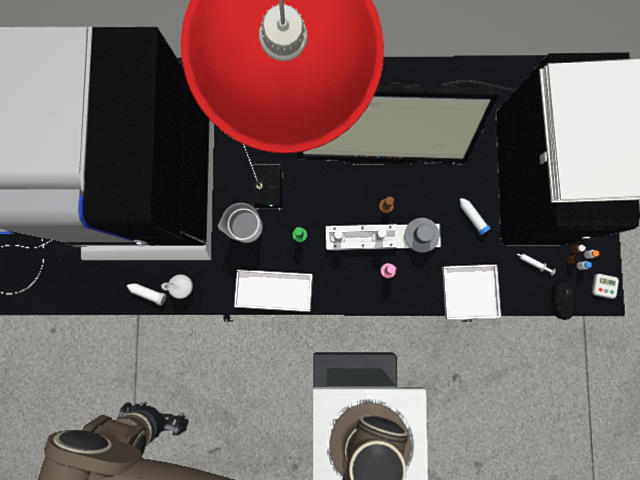

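Top view: rail at about (326–440, 236), cap (424,235), two white cartridges at (337,234) and (381,234). The tray is at (273,290) and the dish at (471,291). Brown (387,204), pink (388,270) and green (300,234) are decoys, and the blue-capped tube is at (474,215). The scene view also shows two cartridges.

```bash
python3 - <<'E'
from h import *
res={}
cl={}
for n in("top","scene"):
    z=np.load(f"{n}0.npz"); C=cam(n); P=cloud(z["d"],C); cl[n]=(z["im"],P)
im,P=cl["top"]
def rect(n,box,zr):
    im,P=cl[n]; x0,x1,y0,y1=box
    m=(P[...,0]>x0)&(P[...,0]<x1)&(P[...,1]>y0)&(P[...,1]<y1)&(P[...,2]>zr[0])&(P[...,2]<zr[1])
    return P[m],m
for uv in [(424,235),(337,232),(381,232),(273,290),(471,291),(435,250),(360,245),(474,215),(388,268),(387,202),(240,222),(178,285),(300,232)]:
    print(uv,np.round(P[uv[1],uv[0]],3))
def box(n,b,zr,name):
    Q,m=rect(n,b,zr)
    if len(Q)<5: print(n,name,len(Q));return
    r=cv2.minAreaRect(Q[:,:2].astype(np.float32)*1000); cr=cv2.minEnclosingCircle(Q[:,:2].astype(np.float32)*1000)
    print(n,name,len(Q),"rect",np.round(r[0],1),np.round(r[1],1),round(r[2],2),"circ",np.round(cr[0],1),round(cr[1],1),"z med",np.round(np.median(Q[:,2]),4), "mean",np.round(Q[:,:2].mean(0)*1000,1))
a=P[290,273];b=P[291,471];c=P[235,424]
for n in("top","scene"):
    box(n,(a[0]-.1,a[0]+.1,a[1]-.15,a[1]+.15),(.012,.03),"tray")
    box(n,(b[0]-.11,b[0]+.11,b[1]-.11,b[1]+.11),(.012,.03),"dish")
    box(n,(c[0]-.04,c[0]+.04,c[1]-.04,c[1]+.04),(.07,.09),"captop")
    box(n,(c[0]-.06,c[0]+.06,c[1]-.06,c[1]+.06),(.023,.034),"flange")
    for uv in[(337,232),(381,232)]:
        e=P[uv[1],uv[0]]; box(n,(e[0]-.03,e[0]+.03,e[1]-.03,e[1]+.03),(.085,.105),"cart%s"%(uv,))
        box(n,(e[0]-.03,e[0]+.03,e[1]-.03,e[1]+.03),(.04,.105),"cartbody%s"%(uv,))
    box(n,(c[0]-.045,c[0]+.045,c[1]+.052,c[1]+.3),(.022,.032),"lips")
    box(n,(c[0]-.06,c[0]+.06,c[1]+.052,c[1]+.3),(.004,.032),"rail")
E
```

```text
(424, 235) [ 0.576 -0.151  0.079]
(337, 232) [0.583 0.089 0.092]
(381, 232) [ 0.583 -0.031  0.094]
(273, 290) [0.426 0.273 0.001]
(471, 291) [ 0.423 -0.295  0.006]
(435, 250) [ 0.542 -0.198 -0.005]
(360, 245) [0.553 0.022 0.03 ]
(474, 215) [ 0.639 -0.304  0.03 ]
(388, 268) [ 0.484 -0.049  0.088]
(387, 202) [ 0.667 -0.05   0.086]
(240, 222) [ 0.626  0.372 -0.003]
(178, 285) [0.439 0.524 0.088]
(300, 232) [0.584 0.191 0.086]
top tray 421 rect [425.9 272.3] [216.8 105.8] 86.43 circ [426.1 272.3] 118.5 z med 0.0186 mean [425.9 274.4]
top dish 479 rect [ 421.5 -292.5] [149.6 153.5] 1.95 circ [ 420.4 -292.2] 105.2 z med 0.0185 mean [ 422.3 -296.8]
top captop 262 rect [ 583.3 -153.5] [48.3 49.4] 23.73 circ [ 584.1 -154. ] 25.9 z med 0.0791 mean [ 583. -153.]
top flange 589 rect [ 583.6 -153.5] [96.4 99.2] 44.69 circ [ 583.2 -154. ] 50.1 z med 0.0277 mean [ 581.4 -150.7]
top cart(337, 232) 60 rect [577.7  86.7] [21.9 21.9] 24.75 circ [577.6  87.2] 11.9 z med 0.0912 mean [577.2  87. ]
top cartbody(337, 232) 77 rect [577.2  86.7] [22.9 22.3] 5.23 circ [577.3  86.6] 12.0 z med 0.0898 mean [575.
[... 908 characters left out ...]
35.8]
scene cart(337, 232) 53 rect [576.5  91.7] [22.8 23.1] 50.4 circ [576.9  90.6] 13.2 z med 0.0919 mean [576.1  93.8]
scene cartbody(337, 232) 185 rect [576.3  91.5] [24.7 23.2] 50.4 circ [575.9  91. ] 14.0 z med 0.0709 mean [574.2  95.6]
scene cart(381, 232) 41 rect [580.2 -26. ] [20.  19.8] 27.01 circ [580.1 -28.1] 12.2 z med 0.092 mean [579.4 -25.2]
scene cartbody(381, 232) 162 rect [578.7 -25.9] [23.5 21.2] 27.76 circ [578.7 -27.3] 13.5 z med 0.0693 mean [578.4 -23.7]
scene lips 507 rect [578.7  23.5] [ 67.9 205.3] 0.85 circ [579.9  24.7] 105.5 z med 0.0269 mean [572.4  42.1]
scene rail 986 rect [578.4  15.1] [ 68.6 226.4] 0.85 circ [576.9  15.3] 116.3 z med 0.0227 mean [570.7  41.9]
```

>>> {"method": "arm_command", "body": {"motion": [0.37, -0.55, 0, -1, 85, 0.37, -0.55, 0, -1, 85, 0.37, -0.55, 0, -1, 85, 0.37, -0.55, 0, -1, 85, 0.37, -0.55, 0, -1, 85, 0.37, -0.55, 0, -1, 85, 0.37, -0.55, 0, -1, 85, 0.37, -0.55, 0, -1, 85]}}

```text
time: 0.9
eef_pos: [0.2867, 0.2851, 0.1938]
tcp_rot: [-0.601, 0.601, -0.372, 0.372]
ft_force: [-0.5, -0.2, 0.7]
width: 0.085
```

>>> {"method": "arm_command", "body": {"motion": [0.37, -0.55, 0, -1, 85, 0.37, -0.55, 0, -1, 85, 0.37, -0.55, 0, -1, 85, 0.37, -0.55, 0, -1, 85, 0.37, -0.55, 0, -1, 85, 0.37, -0.55, 0, -1, 85, 0.37, -0.55, 0, -1, 85, 0.37, -0.55, 0, -1, 85]}}

```text
time: 1.7
eef_pos: [0.4348, 0.0651, 0.1938]
tcp_rot: [0.398, -0.398, 0.585, -0.585]
ft_force: [0.9, -0.6, 0.0]
width: 0.0851
```

>>> {"method": "arm_command", "body": {"motion": [0.37, -0.55, 0, -1, 85, 0.37, -0.55, 0, -1, 85, 0.37, -0.55, 0, -1, 85, 0.37, -0.55, 0, -1, 85, 0.37, -0.55, 0, -1, 85, 0.37, -0.55, 0, -1, 85, 0.37, -0.55, 0, -1, 85, 0.37, -0.55, 0, -1, 85]}}

```text
time: 2.5
eef_pos: [0.5828, -0.1548, 0.1935]
tcp_rot: [0.125, -0.126, 0.696, -0.696]
ft_force: [0.5, 0.1, 0.5]
width: 0.085
```

```bash
python3 - <<'E'
from h import *
s=manip.get_state(); print({k:np.round(v,4).tolist() for k,v in s.items()})
q=s["tcp_rot"];print(R.from_quat(np.r_[q[1:],q[0]]).as_matrix().round(3))
E
```

```text
{'time': 2.5, 'joints': [-0.2596, 0.2775, 0.1461, 1.4403, 0.0001, 2.5249], 'joint_velocities': [-0.3761, 0.4839, 0.6278, 0.1418, 0.0005, 0.6647], 'effort': [1.2136, -56.2596, 32.5671, -0.1648, -0.0792, -0.7193], 'eef_pos': [0.5828, -0.1548, 0.1935], 'tcp_rot': [0.1253, -0.1258, 0.696, -0.6957], 'ft_force': [0.453, 0.0945, 0.5088], 'ft_torque': [0.0424, -0.0298, 0.0216], 'width': 0.085}
[[-0.937 -0.001  0.349]
 [-0.349  0.    -0.937]
 [ 0.001 -1.    -0.001]]
```

>>> {"method": "arm_command", "body": {"motion": [0, 0.05, -0.58, -1, 85, 0, 0, -0.58, -1, 85, 0, 0, -0.58, -1, 85, 0, 0, -0.58, -1, 85, 0, 0, -0.6, -1, 85, 0, 0, 0, 0, 85, 0, 0, 0, 0, 85, 0, 0, 0, 0, 55]}}

```text
time: 3.3
eef_pos: [0.5835, -0.1514, 0.0499]
tcp_rot: [0.056, -0.057, -0.705, 0.705]
ft_force: [-0.1, 0.1, 0.0]
width: 0.0728
```

>>> {"method": "arm_command", "body": {"motion": [0, 0, 0, 0, 20, 0, 0, 0, 0, 20, 0, 0, 0, 0, 20, 0, 0, 0, 0, 20, 0, 0, 0, 0, 20, 0, 0, 0, 0, 20, 0, 0, 0, 0, 20, 0, 0, 0, 0, 20]}}

```text
time: 4.1
eef_pos: [0.5824, -0.1511, 0.048]
tcp_rot: [-0.057, 0.057, 0.705, -0.705]
ft_force: [-0.1, -0.0, -0.4]
width: 0.0198
```

```bash
python3 - <<'E'
from h import *
s=manip.get_state(); print({k:np.round(v,4).tolist() for k,v in s.items()})
im,d,C=grab("scene"); u,v=proj([.583,-.152,.06],C)[0].astype(int); print(u,v)
cv2.imwrite("pics/s1.png",cv2.resize(im[v-70:v+70,u-90:u+90],None,fx=4,fy=4))
E
```

```text
{'time': 4.1, 'joints': [-0.2538, 0.3054, -0.1373, 1.1281, 0.0, 3.0498], 'joint_velocities': [-0.0006, -0.0016, 0.001, -0.003, -0.0008, -0.001], 'effort': [-0.0002, -53.859, 34.0535, 0.0033, 0.0002, -0.0003], 'eef_pos': [0.5824, -0.1511, 0.048], 'tcp_rot': [-0.0572, 0.0572, 0.7048, -0.7048], 'ft_force': [-0.0864, -0.0116, -0.4317], 'ft_torque': [-0.0052, 0.0493, 0.017], 'width': 0.0198}
356 197
```

View pics/s1.png

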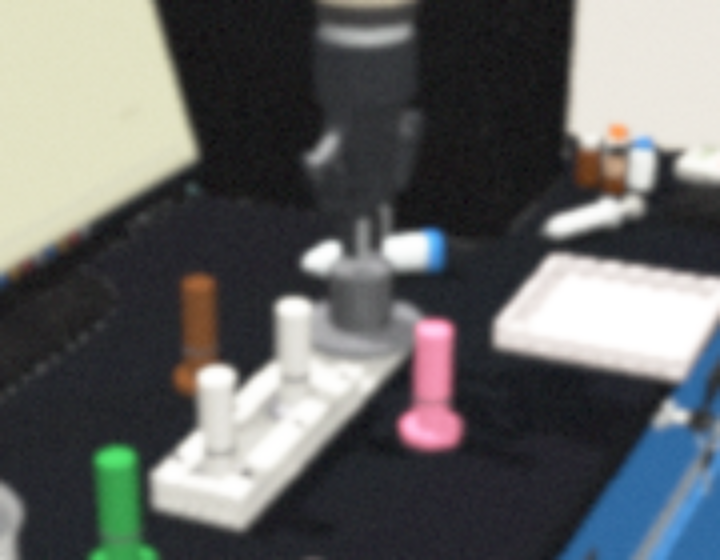

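The view shows the fingers shut to 20 mm and standing above the hub (tips near (363,255) in the crop), so nothing is gripped. I'll measure where the fingertips really are.

```bash
python3 - <<'E'
from h import *
s=manip.get_state(); print(s["eef_pos"])
for n in("scene","top"):
    im,d,C=grab(n); P=cloud(d,C)
    m=(abs(P[...,0]-.583)<.06)&(abs(P[...,1]+.151)<.06)
    for z0 in np.arange(.02,.2,.01):
        Q=P[m&(P[...,2]>z0)&(P[...,2]<=z0+.01)]
        if len(Q): print(n,round(z0,2),len(Q),Q.min(0).round(3),Q.max(0).round(3))
E
```

```text
[ 0.58238534 -0.151077    0.04807731]
scene 0.02 235 [ 0.534 -0.196  0.02 ] [ 0.631 -0.097  0.03 ]
scene 0.03 51 [ 0.548 -0.166  0.03 ] [ 0.602 -0.108  0.04 ]
scene 0.04 45 [ 0.56  -0.158  0.04 ] [ 0.601 -0.123  0.05 ]
scene 0.05 45 [ 0.56  -0.156  0.05 ] [ 0.605 -0.123  0.06 ]
scene 0.06 53 [ 0.559 -0.153  0.061] [ 0.603 -0.123  0.07 ]
scene 0.07 75 [ 0.559 -0.172  0.07 ] [ 0.606 -0.125  0.08 ]
scene 0.08 36 [ 0.563 -0.169  0.08 ] [ 0.606 -0.125  0.09 ]
scene 0.09 35 [ 0.57  -0.167  0.09 ] [ 0.592 -0.125  0.1  ]
scene 0.1 39 [ 0.568 -0.167  0.1  ] [ 0.594 -0.124  0.109]
scene 0.11 40 [ 0.567 -0.173  0.11 ] [ 0.595 -0.124  0.12 ]
scene 0.12 33 [ 0.566 -0.185  0.12 ] [ 0.593 -0.116  0.13 ]
scene 0.13 65 [ 0.563 -0.187  0.131] [ 0.598 -0.104  0.14 ]
scene 0.14 56 [ 0.563 -0.196  0.14 ] [ 0.601 -0.1    0.15 ]
scene 0.15 85 [ 0.562 -0.197  0.15 ] [ 0.602 -0.091  0.16 ]
scene 0.16 78 [ 0.561 -0.206  0.16 ] [ 0.602 -0.092  0.17 ]
scene 0.17 68 [ 0.559 -0.21   0.17 ] [ 0.604 -0.091  0.18 ]
scene 0.18 83 [ 0.56  -0.207  0.18 ] [ 0.603 -0.091  0.19 ]
scene 0.19 77 [ 0.561 -0.183  0.19 ] [ 0.5
[... 297 characters left out ...]
31  0.068]
top 0.07 34 [ 0.559 -0.165  0.071] [ 0.581 -0.129  0.08 ]
top 0.08 21 [ 0.562 -0.161  0.08 ] [ 0.576 -0.134  0.087]
top 0.09 1 [ 0.577 -0.135  0.09 ] [ 0.577 -0.135  0.09 ]
top 0.1 7 [ 0.572 -0.14   0.101] [ 0.581 -0.127  0.108]
top 0.12 2 [ 0.573 -0.131  0.121] [ 0.579 -0.127  0.124]
top 0.13 11 [ 0.574 -0.13   0.131] [ 0.584 -0.109  0.139]
top 0.14 16 [ 0.573 -0.128  0.14 ] [ 0.587 -0.102  0.148]
top 0.15 8 [ 0.568 -0.127  0.152] [ 0.585 -0.103  0.16 ]
top 0.16 5 [ 0.568 -0.129  0.161] [ 0.579 -0.096  0.168]
top 0.17 12 [ 0.577 -0.107  0.17 ] [ 0.601 -0.099  0.178]
top 0.18 54 [ 0.575 -0.12   0.18 ] [ 0.602 -0.093  0.19 ]
top 0.19 19 [ 0.577 -0.116  0.19 ] [ 0.597 -0.104  0.2  ]
```

```bash
python3 - <<'E'
from h import *
for n in("scene","top"):
    C=cam(n);P=cloud(np.load(f"{n}0.npz")["d"],C)
    m=(abs(P[...,0]-.138)<.09)&(abs(P[...,1]-.506)<.09)
    print(n,m.sum())
    for z0 in np.arange(.14,.32,.01):
        Q=P[m&(P[...,2]>z0)&(P[...,2]<=z0+.01)]
        if len(Q): print(n,round(z0,2),len(Q),Q.min(0).round(3),Q.max(0).round(3))
im,d,C=grab("scene")
p=proj([[.5824,-.1511,z] for z in(.048,.0667,.08)],C);print(p)
P=cloud(d,C); u=int(p[2][0])
for v in range(150,215,3): print(v,P[v,u-12:u+16:4,1:].round(3).tolist())
E
```

```text
scene 26785
scene 0.24 77 [0.115 0.461 0.243] [0.159 0.558 0.25 ]
scene 0.25 213 [0.115 0.462 0.25 ] [0.162 0.564 0.26 ]
scene 0.26 224 [0.115 0.462 0.26 ] [0.162 0.564 0.27 ]
scene 0.27 208 [0.115 0.463 0.27 ] [0.162 0.565 0.28 ]
scene 0.28 111 [0.112 0.458 0.28 ] [0.146 0.566 0.29 ]
scene 0.29 325 [0.107 0.44  0.29 ] [0.169 0.583 0.3  ]
scene 0.3 396 [0.107 0.44  0.3  ] [0.169 0.583 0.31 ]
scene 0.31 395 [0.108 0.44  0.31 ] [0.169 0.581 0.32 ]
top 8230
top 0.23 1 [0.131 0.457 0.239] [0.131 0.457 0.239]
top 0.24 6 [0.135 0.457 0.247] [0.16  0.558 0.25 ]
top 0.25 19 [0.128 0.45  0.25 ] [0.16  0.558 0.259]
top 0.26 13 [0.128 0.449 0.261] [0.161 0.559 0.268]
top 0.27 12 [0.127 0.45  0.271] [0.161 0.549 0.279]
top 0.28 21 [0.129 0.449 0.282] [0.163 0.565 0.29 ]
top 0.29 85 [0.107 0.431 0.291] [0.169 0.575 0.3  ]
top 0.3 86 [0.107 0.43  0.3  ] [0.168 0.573 0.31 ]
top 0.31 56 [0.109 0.433 0.31 ] [0.168 0.569 0.32 ]
[[356.10459164 201.50094303]
 [356.18873153 195.97909258]
 [356.24929526 192.00492766]]
150 [[-0.375, 0.127], [-0.116, 0.222], [-0.114, 0.224], [-0.119, 0.224], [-0.121, 0.225]
[... 1907 characters left out ...]
 0.06], [-0.129, 0.068], [-0.131, 0.07], [-0.136, 0.07], [-0.28, 0.002], [-0.29, 0.001]]
201 [[-0.232, 0.001], [-0.138, 0.051], [-0.126, 0.059], [-0.129, 0.061], [-0.139, 0.058], [-0.259, 0.002], [-0.272, -0.002]]
204 [[-0.157, 0.028], [-0.131, 0.044], [-0.131, 0.047], [-0.129, 0.051], [-0.138, 0.049], [-0.188, 0.027], [-0.191, 0.028]]
207 [[-0.139, 0.027], [-0.139, 0.03], [-0.126, 0.04], [-0.128, 0.041], [-0.141, 0.037], [-0.162, 0.029], [-0.17, 0.028]]
210 [[-0.12, 0.026], [-0.123, 0.028], [-0.13, 0.027], [-0.13, 0.03], [-0.139, 0.028], [-0.149, 0.025], [-0.15, 0.028]]
213 [[-0.101, 0.027], [-0.102, 0.029], [-0.11, 0.028], [-0.112, 0.029], [-0.119, 0.029], [-0.129, 0.026], [-0.147, 0.019]]
```

The cameras agree that the fingertips stand about 32–37 mm above the reported TCP height (open tips at z≈0.243 when the TCP read 0.193). I'll go by the images: open, descend 30 mm, then close.

>>> {"method": "arm_command", "body": {"motion": [0, 0, 0, 0, 85, 0, 0, 0, 0, 85, 0, 0, 0, 0, 85, 0, 0, 0, 0, 85, 0, 0, 0, 0, 85, 0, 0, 0, 0, 85, 0, 0, 0, 0, 85, 0, 0, 0, 0, 85]}}

```text
time: 5.1
eef_pos: [0.5824, -0.1511, 0.0481]
tcp_rot: [-0.057, 0.057, 0.705, -0.705]
ft_force: [0.9, 0.3, 0.2]
width: 0.0849
```

>>> {"method": "arm_command", "body": {"motion": [0, 0, -0.1, 0, 85, 0, 0, -0.1, 0, 85, 0, 0, -0.1, 0, 85, 0, 0, -0.1, 0, 85, 0, 0, -0.1, 0, 85, 0, 0, -0.1, 0, 85, 0, 0, 0, 0, 85, 0, 0, 0, 0, 85]}}

```text
time: 5.9
eef_pos: [0.5823, -0.1511, 0.018]
tcp_rot: [-0.057, 0.057, 0.705, -0.705]
ft_force: [-0.2, -0.5, 0.3]
width: 0.0847
```

>>> {"method": "arm_command", "body": {"motion": [0, 0, 0, 0, 40, 0, 0, 0, 0, 40, 0, 0, 0, 0, 40, 0, 0, 0, 0, 40, 0, 0, 0, 0, 40, 0, 0, 0, 0, 40, 0, 0, 0, 0, 40, 0, 0, 0, 0, 40]}}

```text
time: 6.7
eef_pos: [0.5827, -0.1516, 0.0189]
tcp_rot: [0.057, -0.058, -0.704, 0.705]
ft_force: [-1.8, -2.1, 5.5]
width: 0.0477
```

```bash
python3 - <<'E'
from h import *
s=manip.get_state(); print({k:np.round(v,4).tolist() for k,v in s.items()})
im,d,C=grab("scene"); u,v=proj([.583,-.152,.06],C)[0].astype(int)
cv2.imwrite("pics/s2.png",cv2.resize(im[v-55:v+35,u-60:u+60],None,fx=6,fy=6))
E
```

```text
{'time': 6.7, 'joints': [-0.2541, 0.3212, -0.1822, 1.0662, -0.0007, 3.0498], 'joint_velocities': [0.0004, 0.0006, 0.0008, -0.0001, 0.0008, 0.0005], 'effort': [1.2415, -50.9627, 31.8545, -0.6326, 0.5718, 0.0232], 'eef_pos': [0.5827, -0.1516, 0.0189], 'tcp_rot': [0.057, -0.0577, -0.7045, 0.7051], 'ft_force': [-1.7666, -2.15, 5.5235], 'ft_torque': [-0.3693, 0.3599, -0.0017], 'width': 0.0477}
```

View pics/s2.png

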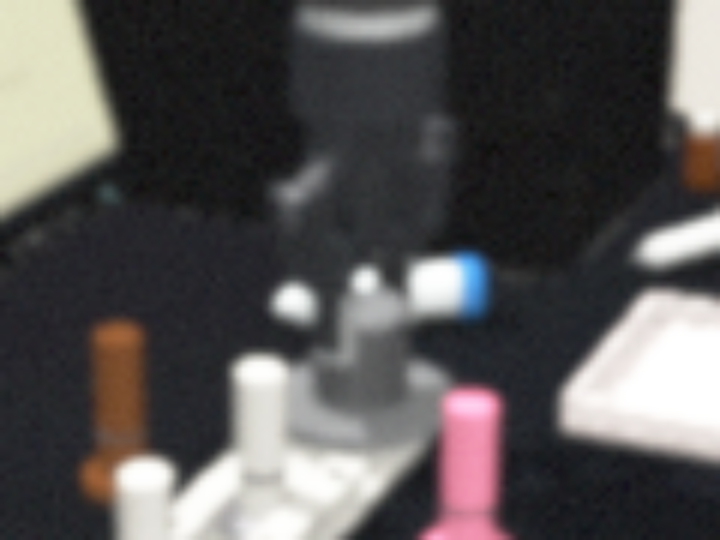

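Now gripped: width is 47.7 mm and the pads are around the hub. Trying the first twist.

>>> {"method": "arm_command", "body": {"motion": [0, 0, 0.003, 1, 40, 0, 0, 0.003, 1, 40, 0, 0, 0.003, 1, 40, 0, 0, 0.004, 1, 40, 0, 0, 0.003, 1, 40, 0, 0, 0.003, 1, 40, 0, 0, 0.003, 1, 40, 0, 0, 0.004, 1, 40]}}

```text
time: 7.55
eef_pos: [0.5822, -0.1536, 0.0192]
tcp_rot: [-0.234, 0.236, -0.665, 0.668]
ft_force: [-0.0, -9.5, -1.3]
width: 0.0476
```

```bash
python3 - <<'E'
from h import *
s=manip.get_state(); print({k:np.round(v,4).tolist() for k,v in s.items()})
P=cloud(grab("top")[1],cam("top")); m=(abs(P[...,0]-.583)<.05)&(abs(P[...,1]+.152)<.05)&(P[...,2]>.022)&(P[...,2]<.036); print(np.median(P[m][:,2]),m.sum())
E
```

```text
{'time': 7.55, 'joints': [-0.2553, 0.3216, -0.1809, 1.0676, -0.0047, 2.2082], 'joint_velocities': [-0.0036, 0.0005, 0.0032, 0.0004, -0.0043, -1.038], 'effort': [5.6397, -54.9365, 32.9451, 0.8225, 2.5829, 0.9116], 'eef_pos': [0.5822, -0.1536, 0.0192], 'tcp_rot': [-0.2344, 0.2359, -0.6653, 0.6684], 'ft_force': [-0.0319, -9.5489, -1.256], 'ft_torque': [-1.9218, 0.1015, -0.1856], 'width': 0.0476}
0.026820732327086483 348
```

>>> {"method": "arm_command", "body": {"motion": [0, -0.03, 0.003, 1, 40, 0, -0.02, 0.003, 1, 40, 0, 0, 0.003, 1, 40, 0, 0, 0.004, 1, 40, 0, 0, 0.003, 1, 40, 0, 0, 0.003, 1, 40, 0, 0, 0.003, 1, 40, 0, 0, 0.004, 1, 40]}}

```text
time: 8.4
eef_pos: [0.5833, -0.1552, 0.0207]
tcp_rot: [-0.486, 0.487, -0.512, 0.514]
ft_force: [1.8, -5.8, -0.7]
width: 0.0479
```

```bash
cat > c.py <<'E'
from h import *
s=manip.get_state(); print({k:np.round(s[k],4).tolist() for k in("time","joints","eef_pos","ft_force","ft_torque","width")})
for n in("top","scene"):
    P=cloud(grab(n)[1],cam(n)); m=(abs(P[...,0]-.583)<.05)&(abs(P[...,1]+.15)<.05)&(P[...,2]>.022)&(P[...,2]<.056); h=np.histogram(P[m][:,2],34,(.022,.056)); i=h[0].argmax(); print(n,h[1][i].round(3),h[0])
E
python3 c.py
```

```text
{'time': 8.4, 'joints': [-0.2587, 0.322, -0.1769, 1.0698, -0.0025, 1.3663], 'eef_pos': [0.5833, -0.1552, 0.0207], 'ft_force': [1.8153, -5.8344, -0.7247], 'ft_torque': [-1.2167, -0.4595, -0.1033], 'width': 0.0479}
top 0.028 [13 15 16 35 41 45 48 46 32 19 22 11 10  3  2  1  3  1  0  0  1  2  1  1
  0  1  0  2  1  2  4  0  0  1]
scene 0.029 [ 6  7  4 14 17 49 48 52 22 13  8  4  4  9  3  4  3  7  5  3  4  5  4  5
  7  6  2  4  8  2  5  5  4  7]
```

>>> {"method": "arm_command", "body": {"motion": [0.01, -0.02, 0.003, 1, 40, 0, 0, 0.003, 1, 40, 0, 0, 0.003, 1, 40, 0, 0, 0.004, 1, 40, 0, 0, 0.003, 1, 40, 0, 0, 0.003, 1, 40, 0, 0, 0.003, 1, 40, 0, 0, 0.004, 1, 40]}}

```text
time: 9.3
eef_pos: [0.585, -0.1554, 0.0223]
tcp_rot: [0.653, -0.653, 0.27, -0.272]
ft_force: [5.2, -2.6, -1.5]
width: 0.0476
```

>>> {"method": "arm_command", "body": {"motion": [0, 0, 0.003, 1, 40, 0, 0, 0.003, 1, 40, 0, 0, 0.003, 1, 40, 0, 0, 0.004, 1, 40, 0, 0, 0.003, 1, 40, 0, 0, 0.003, 1, 40, 0, 0, 0.003, 1, 40, 0, 0, 0.004, 1, 40]}}

```text
time: 10.1
eef_pos: [0.586, -0.1544, 0.0239]
tcp_rot: [0.707, -0.707, -0.02, 0.016]
ft_force: [6.6, 0.7, -2.0]
width: 0.0474
```

```bash
python3 c.py
```

```text
{'time': 10.1, 'joints': [-0.2587, 0.3218, -0.1698, 1.074, 0.0019, -0.3107], 'eef_pos': [0.586, -0.1544, 0.0239], 'ft_force': [6.6461, 0.6528, -1.9678], 'ft_torque': [0.1211, -1.6283, -0.0735], 'width': 0.0474}
top 0.03 [ 1  0  3  6 16 18 27 36 49 44 33 47 30 30 14  7  2  4  3  0  0  2  0  2
  0  0  0  1  0  0  0  1  0  3]
scene 0.032 [ 0  0  1  7  5  6 10 17 27 44 49 39 20 11 10  2  7  2  4  5  7  2  6  5
  4  6  5  6  4  4  5  5  7  7]
```

>>> {"method": "arm_command", "body": {"motion": [0, 0, 0.003, 1, 40, 0, 0, 0.003, 1, 40, 0, 0, 0.003, 1, 40, 0, 0, 0.004, 1, 40, 0, 0, 0.003, 1, 40, 0, 0, 0.003, 1, 40, 0, 0, 0.003, 1, 40, 0, 0, 0.004, 1, 40]}}

```text
time: 11.0
eef_pos: [0.5861, -0.1533, 0.0252]
tcp_rot: [-0.638, 0.638, 0.307, -0.302]
ft_force: [8.1, 4.0, -1.6]
width: 0.0475
```

>>> {"method": "arm_command", "body": {"motion": [0, 0, 0.003, 1, 40, 0, 0, 0.003, 1, 40, 0, 0, 0.003, 1, 40, 0, 0, 0.004, 1, 40, 0, 0, 0.003, 1, 40, 0, 0, 0.003, 1, 40, 0, 0, 0.003, 1, 40, 0, 0, 0.004, 1, 40]}}

```text
time: 11.8
eef_pos: [0.5849, -0.1524, 0.0261]
tcp_rot: [-0.459, 0.459, 0.54, -0.536]
ft_force: [4.6, 7.0, -2.0]
width: 0.0474
```

>>> {"method": "arm_command", "body": {"motion": [0, 0, 0.003, 1, 40, 0, 0, 0.003, 1, 40, 0, 0, 0.003, 1, 40, 0, 0, 0.004, 1, 40, 0, 0, 0.003, 1, 40, 0, 0, 0.003, 1, 40, 0, 0, 0.003, 1, 40, 0, 0, 0.004, 1, 40]}}

```text
time: 12.6
eef_pos: [0.5839, -0.1525, 0.0274]
tcp_rot: [-0.2, 0.201, 0.68, -0.676]
ft_force: [0.9, 6.3, 1.5]
width: 0.048
```

```bash
python3 c.py
```

```text
{'time': 12.6, 'joints': [-0.2579, 0.3191, -0.1657, 1.0852, 0.0045, -2.8239], 'eef_pos': [0.5839, -0.1525, 0.0274], 'ft_force': [0.9428, 6.2553, 1.5177], 'ft_torque': [1.3866, -0.3804, -0.1814], 'width': 0.048}
top 0.036 [ 0  0  0  1  1  6  6  9 11 29 28 40 34 39 54 40 27 17 20  3  4  6  3  2
  2  2  1  2  1  1  0  0  2  1]
scene 0.035 [ 0  0  0  0  1  0  5  5  7  9 16 22 38 61 51 29  8  4  2  4  3  7  4  8
  5  1  7  3  4  4  4  8  0  4]
```

>>> {"method": "arm_command", "body": {"motion": [0, 0, 0, 0, 85, 0, 0, 0, 0, 85, 0, 0, 0, 0, 85, 0, 0, 0, 0, 85, 0, 0, 0, 0, 85, 0, 0, 0, -1, 85, 0, 0, 0, -1, 85, 0, 0, 0, -1, 85]}}

```text
time: 13.5
eef_pos: [0.5829, -0.1547, 0.0272]
tcp_rot: [0.307, -0.307, -0.637, 0.637]
ft_force: [-1.2, 0.9, 0.2]
width: 0.0848
```

>>> {"method": "arm_command", "body": {"motion": [0, 0, 0, -1, 85, 0, 0, 0, -1, 85, 0, 0, 0, -1, 85, 0, 0, 0, -1, 85, 0, 0, 0, -1, 85, 0, 0, 0, -1, 85, 0, 0, 0, -1, 85, 0, 0, 0, -1, 85]}}

```text
time: 14.3
eef_pos: [0.5829, -0.1547, 0.0272]
tcp_rot: [-0.54, 0.54, 0.457, -0.457]
ft_force: [0.1, 0.2, -0.2]
width: 0.0852
```

>>> {"method": "arm_command", "body": {"motion": [0, 0, 0, -1, 85, 0, 0, 0, -1, 85, 0, 0, 0, -1, 85, 0, 0, 0, -1, 85, 0, 0, 0, -1, 85, 0, 0, 0, -1, 85, 0, 0, 0, -1, 85, 0, 0, 0, -1, 85]}}

```text
time: 15.1
eef_pos: [0.5829, -0.1547, 0.0272]
tcp_rot: [-0.679, 0.679, 0.198, -0.198]
ft_force: [0.1, -0.8, -0.9]
width: 0.085
```

>>> {"method": "arm_command", "body": {"motion": [0, 0, 0, -1, 85, 0, 0, 0, -1, 85, 0, 0, 0, -1, 85, 0, 0, 0, -1, 85, 0, 0, 0, -1, 85, 0, 0, 0, -1, 85, 0, 0, 0, -1, 85, 0, 0, 0, -1, 85]}}

```text
time: 15.9
eef_pos: [0.5829, -0.1547, 0.0272]
tcp_rot: [-0.701, 0.701, -0.096, 0.096]
ft_force: [-0.1, 0.4, -0.4]
width: 0.0851
```

>>> {"method": "arm_command", "body": {"motion": [0, 0, 0, -1, 85, 0, 0, 0, -1, 85, 0, 0, 0, -1, 85, 0, 0, 0, -1, 85, 0, 0, 0, -1, 85, 0, 0, 0, 0, 85, 0, 0, 0, 0, 85, 0, 0, 0, 0, 85]}}

```text
time: 16.7
eef_pos: [0.5829, -0.1546, 0.0272]
tcp_rot: [-0.653, 0.653, -0.272, 0.272]
ft_force: [-0.1, -0.1, 0.0]
width: 0.0852
```

```bash
python3 c.py; python3 -c "
from h import *
q=manip.get_state()['tcp_rot'];print(R.from_quat(np.r_[q[1:],q[0]]).as_matrix().round(3))"
```

```text
{'time': 16.7, 'joints': [-0.2593, 0.3191, -0.1661, 1.0856, -0.0, 0.5295], 'eef_pos': [0.5829, -0.1546, 0.0272], 'ft_force': [-0.1224, -0.0811, 0.015], 'ft_torque': [-0.0015, -0.0447, -0.0324], 'width': 0.0852}
top 0.035 [ 0  0  2  0  0  1  5 10 23 24 38 39 40 61 45 38 26 25 19  5  5  1  2  0
  0  3  0  3  0  1  1  1  1  1]
scene 0.035 [ 0  0  0  0  0  0  1  8  5  5 10 17 47 67 49 26  7  3  8  5  6  4  3  3
  5  3  8  3  6  5  7  5  4  7]
[[ 0.704 -0.     0.71 ]
 [-0.71   0.     0.704]
 [-0.    -1.    -0.   ]]
```

>>> {"method": "arm_command", "body": {"motion": [0.02, 0.02, 0, 0, 60, 0, 0, 0, 0, 40, 0, 0, 0, 0, 40, 0, 0, 0, 0, 40, 0, 0, 0, 0, 40, 0, 0, 0, 0, 40, 0, 0, 0, 0, 40, 0, 0, 0, 0, 40]}}

```text
time: 17.6
eef_pos: [0.5844, -0.1537, 0.0276]
tcp_rot: [0.653, -0.653, 0.272, -0.273]
ft_force: [0.2, -0.3, 3.7]
width: 0.048
```

>>> {"method": "arm_command", "body": {"motion": [0, 0, 0.003, 1, 40, 0, 0, 0.003, 1, 40, 0, 0, 0.003, 1, 40, 0, 0, 0.004, 1, 40, 0, 0, 0.003, 1, 40, 0, 0, 0.003, 1, 40, 0, 0, 0.003, 1, 40, 0, 0, 0.004, 1, 40]}}

```text
time: 18.4
eef_pos: [0.584, -0.1538, 0.0285]
tcp_rot: [-0.707, 0.707, 0.018, -0.018]
ft_force: [1.2, -1.1, 3.0]
width: 0.0478
```

>>> {"method": "arm_command", "body": {"motion": [0, 0, 0.003, 1, 40, 0, 0, 0.003, 1, 40, 0, 0, 0.003, 1, 40, 0, 0, 0.004, 1, 40, 0, 0, 0.003, 1, 40, 0, 0, 0.003, 1, 40, 0, 0, 0.003, 1, 40, 0, 0, 0.004, 1, 40]}}

```text
time: 19.2
eef_pos: [0.5845, -0.154, 0.0302]
tcp_rot: [-0.638, 0.639, 0.304, -0.304]
ft_force: [1.8, -1.6, 2.9]
width: 0.0478
```

>>> {"method": "arm_command", "body": {"motion": [0, 0, 0.003, 1, 40, 0, 0, 0.003, 1, 40, 0, 0, 0.003, 1, 40, 0, 0, 0.004, 1, 40, 0, 0, 0.003, 1, 40, 0, 0, 0.003, 1, 40, 0, 0, 0.003, 1, 40, 0, 0, 0.004, 1, 40]}}

```text
time: 20.0
eef_pos: [0.5848, -0.1537, 0.0313]
tcp_rot: [-0.459, 0.46, 0.538, -0.537]
ft_force: [3.9, 0.1, 2.4]
width: 0.0475
```

>>> {"method": "arm_command", "body": {"motion": [0, 0, 0.003, 1, 40, 0, 0, 0.003, 1, 40, 0, 0, 0.003, 1, 40, 0, 0, 0.004, 1, 40, 0, 0, 0.003, 1, 40, 0, 0, 0.003, 1, 40, 0, 0, 0.003, 1, 40, 0, 0, 0.004, 1, 40]}}

```text
time: 20.8
eef_pos: [0.5843, -0.1533, 0.0326]
tcp_rot: [-0.201, 0.201, 0.678, -0.678]
ft_force: [2.5, 0.3, 3.2]
width: 0.0476
```

```bash
python3 c.py
```

```text
{'time': 20.8, 'joints': [-0.257, 0.3173, -0.1561, 1.0967, 0.0009, -2.822], 'eef_pos': [0.5843, -0.1533, 0.0326], 'ft_force': [2.4903, 0.3379, 3.2196], 'ft_torque': [0.1846, -0.4928, -0.0086], 'width': 0.0476}
top 0.037 [ 0  0  0  1  0  0  0  0  2  1  5  5 16 23 29 52 45 49 40 40 25 20 18  9
  2  5  1  2  0  0  0  1  0  0]
scene 0.039 [ 0  0  0  0  0  0  0  0  0  2  4  7  4 10  9 12 33 60 59 30 18  8  4  5
  3  3  7  3  8  6  4  3  4  5]
```

Net flange rise is about 12–13 mm, so it is only marginally free. One more regrip to be safe.

>>> {"method": "arm_command", "body": {"motion": [0, 0, 0, 0, 85, 0, 0, 0, 0, 85, 0, 0, 0, 0, 85, 0, 0, 0, 0, 85, 0, 0, 0, 0, 85, 0, 0, 0, -1, 85, 0, 0, 0, -1, 85, 0, 0, 0, -1, 85]}}

```text
time: 21.7
eef_pos: [0.5838, -0.1536, 0.0323]
tcp_rot: [0.308, -0.307, -0.637, 0.637]
ft_force: [-0.9, 0.4, -0.3]
width: 0.0851
```

>>> {"method": "arm_command", "body": {"motion": [0, 0, 0, -1, 85, 0, 0, 0, -1, 85, 0, 0, 0, -1, 85, 0, 0, 0, -1, 85, 0, 0, 0, -1, 85, 0, 0, 0, -1, 85, 0, 0, 0, -1, 85, 0, 0, 0, -1, 85]}}

```text
time: 22.5
eef_pos: [0.5838, -0.1536, 0.0323]
tcp_rot: [0.54, -0.54, -0.457, 0.457]
ft_force: [-0.9, -0.2, -1.2]
width: 0.0846
```

>>> {"method": "arm_command", "body": {"motion": [0, 0, 0, -1, 85, 0, 0, 0, -1, 85, 0, 0, 0, -1, 85, 0, 0, 0, -1, 85, 0, 0, 0, -1, 85, 0, 0, 0, 0, 40, 0, 0, 0, 0, 40, 0, 0, 0, 0, 40]}}

```text
time: 23.3
eef_pos: [0.584, -0.1536, 0.0327]
tcp_rot: [-0.639, 0.639, 0.303, -0.303]
ft_force: [-0.3, -0.0, 2.5]
width: 0.0479
```

>>> {"method": "arm_command", "body": {"motion": [0, 0, 0, 0, 40, 0, 0, 0, 0, 40, 0, 0, 0, 0, 40, 0, 0, 0, 0, 40, 0, 0, 0.003, 1, 40, 0, 0, 0.003, 1, 40, 0, 0, 0.003, 1, 40, 0, 0, 0.004, 1, 40]}}

```text
time: 24.1
eef_pos: [0.5842, -0.1538, 0.0335]
tcp_rot: [-0.561, 0.561, 0.43, -0.43]
ft_force: [0.9, 0.7, 3.7]
width: 0.048
```

>>> {"method": "arm_command", "body": {"motion": [0, 0, 0.003, 1, 40, 0, 0, 0.003, 1, 40, 0, 0, 0.003, 1, 40, 0, 0, 0.004, 1, 40, 0, 0, 0.003, 1, 40, 0, 0, 0.003, 1, 40, 0, 0, 0.003, 1, 40, 0, 0, 0.004, 1, 40]}}

```text
time: 24.9
eef_pos: [0.5844, -0.153, 0.034]
tcp_rot: [-0.338, 0.337, 0.622, -0.621]
ft_force: [2.4, 1.5, 0.6]
width: 0.0479
```

```bash
python3 c.py
```

```text
{'time': 24.9, 'joints': [-0.2569, 0.3168, -0.1536, 1.1001, 0.0015, -2.4032], 'eef_pos': [0.5844, -0.153, 0.034], 'ft_force': [2.4008, 1.4769, 0.557], 'ft_torque': [0.4833, -0.6002, -0.0708], 'width': 0.0479}
top 0.042 [ 0  0  0  0  0  0  0  0  0  1  0  1  1 11  9 21 27 41 44 45 48 42 36 33
 21 10 12  8  3  0  1  2  1  1]
scene 0.041 [ 1  0  0  0  0  0  0  0  0  0  0  0  2  3  7  5  6 13 41 52 43 32 18 13
  3  8  6  2  4  4  6  2  7  5]
```

>>> {"method": "arm_command", "body": {"motion": [0, 0, 0.003, 1, 40, 0, 0, 0.003, 1, 40, 0, 0, 0.003, 1, 40, 0, 0, 0.004, 1, 40, 0, 0, 0.003, 1, 40, 0, 0, 0.003, 1, 40, 0, 0, 0.03, 0, 40, 0, 0, 0.03, 0, 40]}}

```text
time: 25.8
eef_pos: [0.5833, -0.1538, 0.0377]
tcp_rot: [0.132, -0.131, -0.694, 0.695]
ft_force: [0.3, -0.7, -2.3]
width: 0.0477
```

```bash
python3 c.py
```

```text
{'time': 25.8, 'joints': [-0.2573, 0.3148, -0.148, 1.1094, -0.0007, -3.0235], 'eef_pos': [0.5833, -0.1538, 0.0377], 'ft_force': [0.2527, -0.6616, -2.277], 'ft_torque': [-0.0641, -0.0733, 0.0754], 'width': 0.0477}
top 0.046 [ 0  0  0  0  0  0  0  0  0  0  0  0  0  0  0  2  3 10 16 26 33 37 38 36
 56 47 33 19 13  2  3  5  0  0]
scene 0.045 [ 2  0  1  0  0  0  0  0  0  0  0  0  0  0  0  1  2  5  9  5 12 17 34 59
 52 36 10  4  7  5  3  6  8  2]
```

The cap is free: it followed the lift and the force is about its own weight. Raising it clear of the stud and re-checking the dish.

>>> {"method": "arm_command", "body": {"motion": [0, 0, 0.1, 0, 40, 0, 0, 0.2, 0, 40, 0, 0, 0.2, 0, 40, 0, 0, 0.2, 0, 40, 0, 0, 0.2, 0, 40, 0, 0, 0.2, 0, 40, 0, 0, 0.2, 0, 40, 0, 0, 0, 0, 40]}}

```text
time: 26.7
eef_pos: [0.5849, -0.1539, 0.1053]
tcp_rot: [0.13, -0.132, -0.695, 0.695]
ft_force: [0.5, 0.6, -1.8]
width: 0.0474
```

```bash
cat > td.py <<'E'
from h import *
s=manip.get_state(); print({k:np.round(s[k],4).tolist() for k in("time","joints","eef_pos","ft_force","ft_torque","width")})
for n in("top","scene"):
    im,d,C=grab(n); P=cloud(d,C); cv2.imwrite(f"pics/{n}_{s['time']:.1f}.png",im)
    for nm,b in(("tray",(.42,.27)),("dish",(.42,-.29))):
        m=(abs(P[...,0]-b[0])<.13)&(abs(P[...,1]-b[1])<.16)&(P[...,2]>.012)&(P[...,2]<.026)&(im.min(2)>150)
        k,l,st,_=cv2.connectedComponentsWithStats(m.astype(np.uint8)); 
        Q=P[m][:,:2].astype(np.float32)*1000; r=cv2.minAreaRect(Q); print(n,nm,len(Q),np.round(r[0],1),np.round(r[1],1),round(r[2],1))
E
python3 td.py
```

```text
{'time': 26.7, 'joints': [-0.2572, 0.2863, -0.0353, 1.2463, 0.0, -3.0273], 'eef_pos': [0.5849, -0.1539, 0.1053], 'ft_force': [0.513, 0.609, -1.7931], 'ft_torque': [-0.0102, -0.03, 0.037], 'width': 0.0474}
top tray 401 [463.4 246.5] [262.  184.1] 87.1
top dish 43 [ 454.3 -400.1] [ 23.7 173.1] 57.9
scene tray 829 [463.1 248.8] [266.2 186.1] 86.6
scene dish 367 [ 457.4 -324.4] [150.7 253.4] 1.7
```

View pics/top_26.7.png

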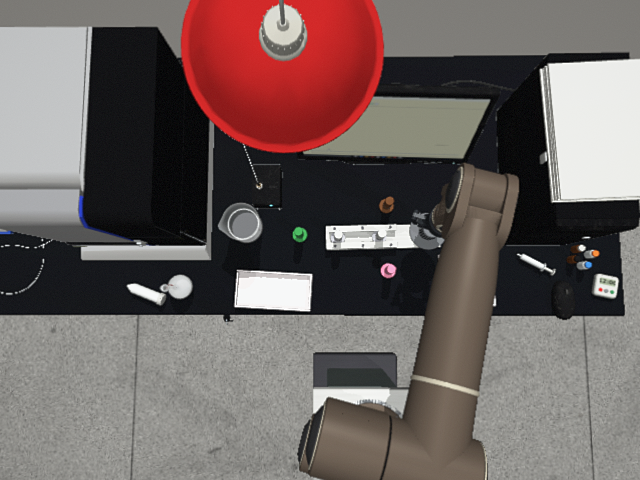

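```bash
sed -i 's/abs(P\[...,0\]-b\[0\])<.13/abs(P[...,0]-b[0])<.095/' td.py; sed -i 's/^        k,l.*$/        k,l,st,_=cv2.connectedComponentsWithStats(cv2.dilate(m.astype(np.uint8),np.ones((3,3)))); m\&=l==1+st[1:,4].argmax()/' td.py; python3 td.py
```

```text
{'time': 26.8, 'joints': [-0.2572, 0.2874, -0.0379, 1.245, 0.0, -3.0272], 'eef_pos': [0.5841, -0.1536, 0.1035], 'ft_force': [-0.0302, -0.1609, -1.8791], 'ft_torque': [-0.0094, -0.0121, 0.0224], 'width': 0.0479}
top tray 375 [426.  271.8] [215.8 105.3] 86.5
top dish 17 [ 395.6 -355.9] [ 5.8 25.7] 79.1
scene tray 816 [425.4 275.2] [222.9 107.9] 87.2
scene dish 275 [ 448.3 -274.9] [135.1 157. ] 1.7
```

The arm hides most of the dish in the top view (around (470,300)), and in the scene view the dish seems to have shifted. Measuring it again with wider bounds.

```bash
sed -i 's/b\[0\])<.095/b[0])<.14/;s/r=cv2.minAreaRect(Q);/r=cv2.minAreaRect(Q); np.save(f"{n}_{nm}.npy",P[m]);/' td.py; python3 td.py; python3 - <<'E'
from h import *
im=cv2.imread("pics/"+sorted(__import__("os").listdir("pics"))[0]) 
im,d,C=grab("scene"); u,v=proj([.43,-.28,.02],C)[0].astype(int); print(u,v)
cv2.imwrite("pics/s3.png",cv2.resize(im[v-50:v+50,u-70:u+70],None,fx=5,fy=5))
E
```

```text
{'time': 26.9, 'joints': [-0.2572, 0.2879, -0.0389, 1.2449, -0.0, -3.0273], 'eef_pos': [0.5836, -0.1535, 0.1027], 'ft_force': [-0.3696, 0.7092, -0.9753], 'ft_torque': [0.0352, 0.0233, 0.0341], 'width': 0.0478}
top tray 367 [425.9 272.1] [216.  105.7] 86.6
top dish 31 [ 521.8 -440.5] [25.3 13.5] 66.0
scene tray 824 [425.  275.1] [218.8 107.6] 86.7
scene dish 349 [ 455.4 -275.8] [152.1 157.4] 0.7
415 202
```

View pics/s3.png

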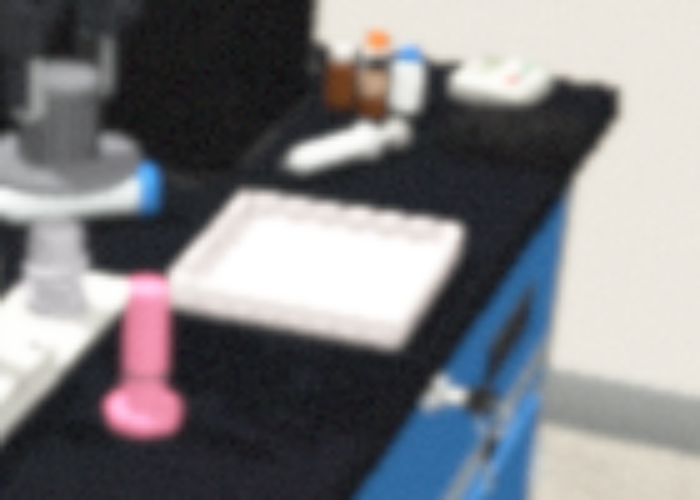

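The dish has been knocked: it is now at about (0.454, -0.279). The cap hangs level, clear of the stud. Carrying it over, turning the wrist back so joint 6 stays in range.

>>> {"method": "arm_command", "body": {"motion": [-0.2, -0.2, 0, -1, 40, -0.4, -0.38, 0, -1, 40, -0.4, -0.39, 0, -1, 40, -0.4, -0.39, 0, -1, 40, -0.4, -0.39, 0, -1, 40, -0.4, -0.38, 0, -1, 40, -0.3, -0.28, 0, -1, 40, -0.1, -0.1, 0, -1, 40]}}

```text
time: 27.85
eef_pos: [0.4523, -0.2802, 0.1031]
tcp_rot: [0.404, -0.404, -0.58, 0.581]
ft_force: [0.5, 0.4, -1.6]
width: 0.0478
```

```bash
python3 td.py; python3 - <<'E'
from h import *
for n in("scene","top"):
    im,d,C=grab(n);P=cloud(d,C)
    m=(abs(P[...,0]-.454)<.1)&(abs(P[...,1]+.279)<.1)
    for a,b in((.095,.12),(.005,.025)):
        Q=P[m&(P[...,2]>a)&(P[...,2]<b)]
        if len(Q)<9: continue
        c=cv2.minEnclosingCircle(Q[:,:2].astype(np.float32)*1000); print(n,a,len(Q),Q.min(0).round(3),Q.max(0).round(3),c)
    if n=="scene":
        u,v=proj([.454,-.279,.06],C)[0].astype(int); cv2.imwrite("pics/s4.png",cv2.resize(im[v-60:v+60,u-80:u+80],None,fx=4,fy=4))
E
```

```text
{'time': 27.85, 'joints': [-0.5543, 0.1546, -0.2056, 1.2112, -0.0004, -2.4803], 'eef_pos': [0.4523, -0.2802, 0.1031], 'ft_force': [0.4589, 0.3627, -1.5847], 'ft_torque': [0.0515, -0.0405, -0.0181], 'width': 0.0478}
top tray 369 [426. 272.] [215.6 105.4] 86.6
top dish 227 [ 455.4 -279.1] [149.1 148.3] 1.9
scene tray 820 [426.2 275.3] [220.1 108.2] 86.7
scene dish 350 [ 455.8 -275.3] [151.1 159.9] 2.3
scene 0.095 272 [ 0.404 -0.378  0.103] [ 0.553 -0.224  0.12 ] ((484.8028259277344, -308.8018798828125), 97.40467834472656)
scene 0.005 859 [ 0.378 -0.36   0.005] [ 0.551 -0.182  0.023] ((468.7010498046875, -271.1199035644531), 121.11217498779297)
top 0.095 492 [ 0.406 -0.308  0.1  ] [ 0.501 -0.229  0.12 ] ((452.1839904785156, -277.84527587890625), 49.804100036621094)
top 0.005 1007 [ 0.358 -0.377  0.005] [ 0.553 -0.179  0.025] ((461.2607727050781, -275.75982666015625), 131.3375244140625)
```

View pics/s4.png

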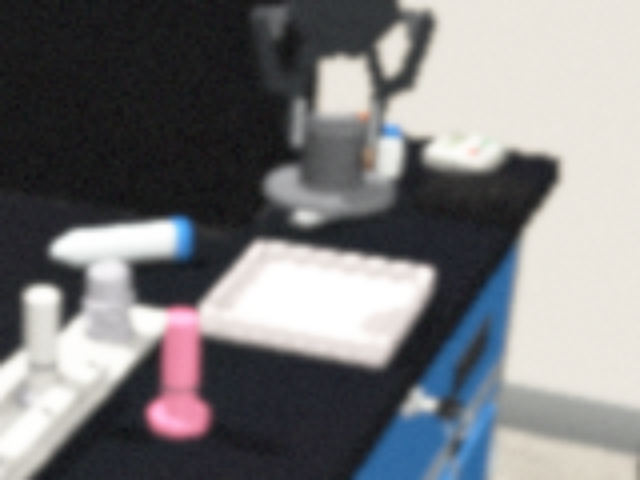

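>>> {"method": "arm_command", "body": {"motion": [0.06, 0, -0.2, 0, 40, 0, 0, -0.3, 0, 40, 0, 0, -0.35, 0, 40, 0, 0, -0.35, 0, 40, 0, 0, -0.3, 0, 40, 0, 0, -0.15, 0, 40, 0, 0, -0.08, 0, 40, 0, 0, 0, 0, 40]}}

```text
time: 28.85
eef_pos: [0.457, -0.2787, 0.0164]
tcp_rot: [-0.402, 0.401, 0.582, -0.582]
ft_force: [-0.7, -1.1, -1.2]
width: 0.0476
```

>>> {"method": "arm_command", "body": {"motion": [0, 0, -0.02, 0, 40, 0, 0, -0.02, 0, 40, 0, 0, -0.02, 0, 40, 0, 0, -0.02, 0, 40, 0, 0, -0.02, 0, 40, 0, 0, 0, 0, 40, 0, 0, 0, 0, 40, 0, 0, 0, 0, 40]}}

```text
time: 29.65
eef_pos: [0.4569, -0.2791, 0.0118]
tcp_rot: [0.402, -0.402, -0.582, 0.582]
ft_force: [-0.4, -0.0, -1.5]
width: 0.0473
```

>>> {"method": "arm_command", "body": {"motion": [0, 0, -0.02, 0, 40, 0, 0, -0.02, 0, 40, 0, 0, -0.02, 0, 40, 0, 0, -0.02, 0, 40, 0, 0, 0, 0, 40, 0, 0, 0, 0, 40, 0, 0, 0, 0, 40, 0, 0, 0, 0, 40]}}

```text
time: 30.45
eef_pos: [0.4569, -0.2791, 0.0078]
tcp_rot: [0.402, -0.402, -0.582, 0.582]
ft_force: [-0.1, 0.1, -1.7]
width: 0.0474
```

```bash
python3 - <<'E'
from h import *
for n in("scene","top"):
    im,d,C=grab(n);P=cloud(d,C); M=(abs(P[...,0]-.456)<.06)&(abs(P[...,1]+.279)<.06)&(im.max(2)<190)
    print(n,np.histogram(P[M][:,2],40,(0,.08)))
E
```

```text
scene (array([ 0,  0,  1,  0,  3, 10, 25, 71, 71, 17,  8, 10,  8,  6,  9, 13, 11,
        6,  9,  8,  9, 11,  9,  8,  9, 10, 11,  8, 20,  8, 18, 13, 21, 53,
       23,  8,  6,  7,  6,  6]), array([0.   , 0.002, 0.004, 0.006, 0.008, 0.01 , 0.012, 0.014, 0.016,
       0.018, 0.02 , 0.022, 0.024, 0.026, 0.028, 0.03 , 0.032, 0.034,
       0.036, 0.038, 0.04 , 0.042, 0.044, 0.046, 0.048, 0.05 , 0.052,
       0.054, 0.056, 0.058, 0.06 , 0.062, 0.064, 0.066, 0.068, 0.07 ,
       0.072, 0.074, 0.076, 0.078, 0.08 ]))
top (array([  9,   7,   8,   9,  14,  29,  71,  96, 100,  55,  35,  10,   8,
         1,   6,   2,   3,   8,   1,   5,   0,   6,   2,   2,   3,   5,
         9,   3,   6,   4,   5,   9,  23,  29,  21,  15,   7,   1,   1,
         1]), array([0.   , 0.002, 0.004, 0.006, 0.008, 0.01 , 0.012, 0.014, 0.016,
       0.018, 0.02 , 0.022, 0.024, 0.026, 0.028, 0.03 , 0.032, 0.034,
       0.036, 0.038, 0.04 , 0.042, 0.044, 0.046, 0.048, 0.05 , 0.052,
       0.054, 0.056, 0.058, 0.06 , 0.062, 0.064, 0.066, 0.068, 0.07 ,
       0.072, 0.074, 0.076, 0.078, 0.08 ]))
```

>>> {"method": "arm_command", "body": {"motion": [0, 0, -0.02, 0, 40, 0, 0, -0.01, 0, 40, 0, 0, -0.01, 0, 40, 0, 0, -0.01, 0, 40, 0, 0, -0.01, 0, 40, 0, 0, 0, 0, 40, 0, 0, 0, 0, 40, 0, 0, 0, 0, 40]}}

```text
time: 31.35
eef_pos: [0.457, -0.2785, 0.0061]
tcp_rot: [-0.402, 0.402, 0.582, -0.581]
ft_force: [-2.7, 6.0, 10.0]
width: 0.0476
```

Contact with the dish floor. Releasing and retreating upward.

>>> {"method": "arm_command", "body": {"motion": [0, 0, 0.01, 0, 55, 0, 0, 0, 0, 70, 0, 0, 0, 0, 85, 0, 0, 0, 0, 85, 0, 0, 0, 0, 85, 0, 0, 0, 0, 85, 0, 0, 0, 0, 85, 0, 0, 0.1, 0, 85]}}

```text
time: 32.15
eef_pos: [0.4564, -0.2788, 0.0098]
tcp_rot: [0.402, -0.402, -0.582, 0.582]
ft_force: [0.1, -0.1, -0.6]
width: 0.0849
```

>>> {"method": "arm_command", "body": {"motion": [0, 0, 0.3, 0, 85, 0, 0, 0.4, 0, 85, 0, 0, 0.4, 0, 85, 0, 0, 0.4, 0, 85, 0, 0, 0.4, 0, 85, 0, 0, 0.4, 0, 85, 0, 0, 0.3, 0, 85, 0, 0, 0.1, 0, 85]}}

```text
time: 32.95
eef_pos: [0.4577, -0.2796, 0.1474]
tcp_rot: [-0.401, 0.403, 0.582, -0.582]
ft_force: [0.7, -0.9, -0.8]
width: 0.0851
```

```bash
python3 td.py; cat > look.py <<'E'
from h import *
import sys
def look(tag):
  out={}
  for n in("top","scene"):
    im,d,C=grab(n);P=cloud(d,C); cv2.imwrite(f"pics/{tag}_{n}.png",im)
    def ce(b,zr,nm):
        m=(P[...,0]>b[0])&(P[...,0]<b[1])&(P[...,1]>b[2])&(P[...,1]<b[3])&(P[...,2]>zr[0])&(P[...,2]<zr[1])
        k,l,st,_=cv2.connectedComponentsWithStats(m.astype(np.uint8))
        for i in range(1,k):
            if st[i,4]<15: continue
            Q=P[l==i]; c,r=cv2.minEnclosingCircle(Q[:,:2].astype(np.float32)*1000); print(n,nm,st[i,4],np.round(c,1),round(r,1),"z",np.median(Q[:,2]).round(4))
    ce((.35,.55,-.4,-.17),(.055,.08),"cap")
    ce((.54,.63,-.12,.15),(.075,.105),"cart")
    ce((.35,.5,.12,.42),(.07,.105),"traycart")
look(sys.argv[1])
E
python3 look.py a
```

```text
{'time': 32.95, 'joints': [-0.5484, 0.148, -0.1158, 1.304, -0.0, -2.4806], 'eef_pos': [0.4577, -0.2796, 0.1474], 'ft_force': [0.737, -0.8779, -0.7693], 'ft_torque': [-0.0311, -0.0675, -0.0034], 'width': 0.0851}
top tray 365 [426.1 272.3] [216.5 105.6] 86.5
top dish 268 [ 455.4 -280.4] [149.7 151.8] 2.0
scene tray 807 [425.3 275.1] [220.7 108.3] 86.9
scene dish 416 [ 455.6 -277.4] [151.  160.6] 1.9
top cap 274 [ 456.4 -277.8] 25.6 z 0.0646
top cart 62 [580.  -32.7] 11.6 z 0.0919
top cart 64 [577.2  86.7] 12.0 z 0.0916
scene cap 116 [ 455.4 -272.4] 25.8 z 0.0644
scene cart 68 [580.3 -29. ] 12.9 z 0.0878
scene cart 82 [576.9  92.2] 12.9 z 0.0879
```

The cap sits flat in the dish (top at z=0.0645 in both views, 65 mm expected). Now the cartridge nearest the bay.

>>> {"method": "arm_command", "body": {"motion": [0.2, 0.4, 0, -0.4, 55, 0.35, 0.7, 0, -0.4, 55, 0.35, 0.7, 0, -0.4, 55, 0.35, 0.7, 0, -0.4, 55, 0.35, 0.7, 0, -0.4, 55, 0.35, 0.7, 0, -0.4, 55, 0.31, 0.65, 0, -0.4, 55, 0.2, 0.4, 0, -0.4, 55]}}

```text
time: 33.95
eef_pos: [0.5801, -0.0292, 0.1438]
tcp_rot: [0.494, -0.493, -0.506, 0.507]
ft_force: [0.4, -0.8, -0.0]
width: 0.0551
```

>>> {"method": "arm_command", "body": {"motion": [0, 0, -0.2, 0, 55, 0, 0, -0.4, 0, 55, 0, 0, -0.4, 0, 55, 0, 0, -0.4, 0, 55, 0, 0, -0.4, 0, 55, 0, 0, -0.3, 0, 55, 0, 0, -0.2, 0, 55, 0, 0, 0, 0, 55]}}

```text
time: 34.75
eef_pos: [0.5779, -0.0322, 0.028]
tcp_rot: [0.494, -0.492, -0.505, 0.507]
ft_force: [0.5, -0.3, 0.4]
width: 0.0548
```

```bash
python3 - <<'E'
from h import *
s=manip.get_state(); print({k:np.round(s[k],4).tolist() for k in("time","joints","eef_pos","ft_force","ft_torque","width")})
q=s["tcp_rot"];a=R.from_quat(np.r_[q[1:],q[0]]).as_matrix()[:,2];print("jaw",a.round(3),np.degrees(np.arctan2(a[1],a[0])))
im,d,C=grab("scene");u,v=proj([.58,-.03,.07],C)[0].astype(int); cv2.imwrite("pics/s5.png",cv2.resize(im[v-45:v+45,u-60:u+60],None,fx=6,fy=6))
E
```

```text
{'time': 34.75, 'joints': [-0.0555, 0.2787, -0.2191, 1.077, -0.0002, -1.6523], 'eef_pos': [0.5779, -0.0322, 0.028], 'ft_force': [0.4755, -0.3209, 0.423], 'ft_torque': [0.0202, 0.0594, 0.0319], 'width': 0.0548}
jaw [-1.    -0.026  0.004] -178.51382661371568
```

View pics/s5.png

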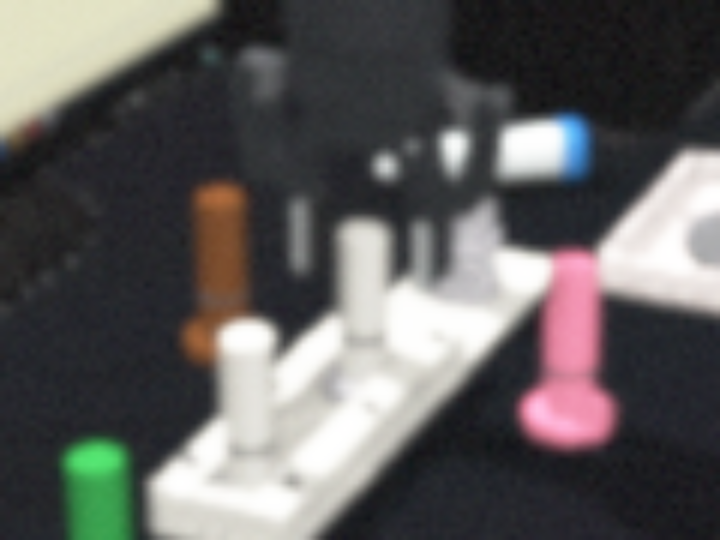

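Fingers straddle the cartridge (crop (300,240) and (420,240), with the cartridge between at (362,270)). Closing.

>>> {"method": "arm_command", "body": {"motion": [0.04, 0, 0, 0, 40, 0, 0, 0, 0, 15, 0, 0, 0, 0, 15, 0, 0, 0, 0, 15, 0, 0, 0, 0, 15, 0, 0, 0, 0, 15, 0, 0, 0, 0, 15, 0, 0, 0, 0, 15]}}

```text
time: 35.6
eef_pos: [0.5825, -0.0317, 0.0314]
tcp_rot: [-0.493, 0.494, 0.507, -0.506]
ft_force: [-1.9, -0.4, 6.2]
width: 0.0223
```

>>> {"method": "arm_command", "body": {"motion": [0, 0, 0.02, 0, 15, 0, 0, 0.01, 0, 15, 0, -0.1, 0, 0, 15, 0.01, -0.2, 0, 0, 15, 0.01, -0.2, 0, 0, 15, 0, -0.2, 0, 0, 15, 0.01, -0.2, 0, 0, 15, 0, 0, 0, 0, 15]}}

```text
time: 36.4
eef_pos: [0.5834, -0.0783, 0.0317]
tcp_rot: [0.494, -0.494, -0.506, 0.506]
ft_force: [0.4, -0.6, -1.9]
width: 0.022
```

```bash
python3 -c "
from h import *
s=manip.get_state(); print({k:np.round(s[k],4).tolist() for k in('time','joints','eef_pos','ft_force','ft_torque','width')})"; python3 look.py b
```

```text
{'time': 36.4, 'joints': [-0.1332, 0.2907, -0.1946, 1.0856, -0.0003, -1.7284], 'eef_pos': [0.5834, -0.0783, 0.0317], 'ft_force': [0.4218, -0.629, -1.9383], 'ft_torque': [0.0346, 0.0424, -0.0404], 'width': 0.022}
top cap 274 [ 456.8 -278.1] 25.7 z 0.0648
top cart 65 [577.1  86.9] 11.8 z 0.0916
scene cap 115 [ 455.5 -272.1] 27.0 z 0.0643
scene cart 162 [582.5 -69.1] 25.5 z 0.09
scene cart 82 [577.5  90.6] 12.1 z 0.0881
```

>>> {"method": "arm_command", "body": {"motion": [0, -0.15, 0, 0, 15, 0, -0.2, 0, 0, 15, 0, -0.15, 0, 0, 15, 0, -0.07, 0, 0, 15, 0, 0, 0, 0, 15, 0, 0, 0, 0, 15, 0, 0, 0, 0, 15, 0, 0, 0, 0, 15]}}

```text
time: 37.3
eef_pos: [0.5834, -0.1048, 0.0318]
tcp_rot: [-0.493, 0.493, 0.507, -0.507]
ft_force: [0.0, -1.3, -1.5]
width: 0.0222
```

```bash
python3 - <<'E'
from h import *
s=manip.get_state(); print({k:np.round(s[k],4).tolist() for k in("time","eef_pos","ft_force","ft_torque","width")})
im,d,C=grab("scene");P=cloud(d,C)
m=(abs(P[...,0]-.582)<.02)&(P[...,1]>-.125)&(P[...,1]<-.07)
for a,b in((.03,.055),(.01,.018)):
    Q=P[m&(P[...,2]>a)&(P[...,2]<b)]; print(a,len(Q),Q.min(0).round(4),Q.max(0).round(4)) if len(Q) else 0
m=(abs(P[...,0]-.584)<.03)&(P[...,1]>-.18)&(P[...,1]<-.12)&(P[...,2]>.05)&(P[...,2]<.068);Q=P[m];print("stud",len(Q),cv2.minEnclosingCircle(Q[:,:2].astype(np.float32)*1000))
u,v=proj([.583,-.106,.05],C)[0].astype(int); cv2.imwrite("pics/s6.png",cv2.resize(im[v-40:v+40,u-55:u+55],None,fx=6,fy=6))
E
```

```text
{'time': 37.3, 'eef_pos': [0.5834, -0.1048, 0.0318], 'ft_force': [0.0229, -1.3445, -1.5311], 'ft_torque': [0.034, 0.0391, 0.0015], 'width': 0.0222}
0.03 63 [ 0.5689 -0.1093  0.0304] [ 0.5907 -0.0893  0.0547]
0.01 39 [ 0.563  -0.1223  0.0102] [ 0.5999 -0.071   0.0179]
stud 26 ((578.4166259765625, -149.2691192626953), 12.365250587463379)
```

View pics/s6.png

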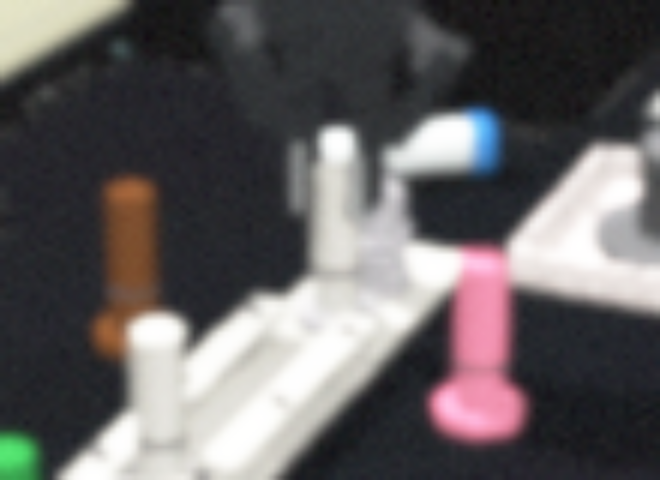

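The cartridge is in the bay, between the lips and the stud shoulder (foot near (335,290) in the crop). Nudging 1.5 mm, then lifting gently.

>>> {"method": "arm_command", "body": {"motion": [0, -0.03, 0, 0, 15, 0, 0, 0, 0, 15, 0, 0, 0.05, 0, 15, 0, 0, 0.05, 0, 15, 0, 0, 0.05, 0, 15, 0, 0, 0.05, 0, 15, 0, 0, 0.05, 0, 15, 0, 0, 0, 0, 15]}}

```text
time: 38.15
eef_pos: [0.5837, -0.1066, 0.0448]
tcp_rot: [-0.493, 0.494, 0.507, -0.506]
ft_force: [-0.4, 0.5, -1.3]
width: 0.0221
```

>>> {"method": "arm_command", "body": {"motion": [0, 0, 0.1, 0, 15, 0, 0, 0.2, 0, 15, 0, 0, 0.3, 0, 15, 0, 0, 0.3, 0, 15, 0, 0, 0.3, 0, 15, 0, 0, 0.3, 0, 15, 0, 0, 0.15, 0, 15, 0, 0, 0, 0, 15]}}

```text
time: 38.95
eef_pos: [0.5843, -0.1067, 0.1285]
tcp_rot: [-0.493, 0.494, 0.507, -0.506]
ft_force: [0.7, 0.9, -0.6]
width: 0.022
```

```bash
python3 td.py
```

```text
{'time': 38.95, 'joints': [-0.1807, 0.2605, -0.0184, 1.2893, -0.0, -1.7779], 'eef_pos': [0.5843, -0.1067, 0.1285], 'ft_force': [0.7022, 0.9177, -0.6266], 'ft_torque': [-0.0222, 0.0142, -0.0129], 'width': 0.022}
top tray 372 [425.9 272.1] [215.6 105.2] 86.5
top dish 146 [ 457.2 -331.3] [ 55.7 147.8] 89.9
scene tray 811 [425.6 275.7] [217.8 108.4] 87.1
scene dish 386 [ 455.8 -277.7] [150.7 158.6] 1.7
```

>>> {"method": "arm_command", "body": {"motion": [-0.1, 0.25, 0, 0, 15, -0.2, 0.5, 0, 0, 15, -0.22, 0.6, 0, 0, 15, -0.22, 0.6, 0, 0, 15, -0.22, 0.6, 0, 0, 15, -0.22, 0.6, 0, 0, 15, -0.22, 0.6, 0, 0, 15, -0.22, 0.6, 0, 0, 15]}}

```text
time: 39.85
eef_pos: [0.5006, 0.1125, 0.126]
tcp_rot: [0.494, -0.493, -0.506, 0.507]
ft_force: [0.7, 0.4, -1.8]
width: 0.0223
```

>>> {"method": "arm_command", "body": {"motion": [-0.22, 0.6, 0, 0, 15, -0.22, 0.6, 0, 0, 15, -0.22, 0.6, 0, 0, 15, -0.22, 0.6, 0, 0, 15, -0.22, 0.6, 0, 0, 15, -0.2, 0.6, 0, 0, 15, -0.2, 0.4, 0, 0, 15, -0.1, 0.25, 0, 0, 15]}}

```text
time: 40.65
eef_pos: [0.4204, 0.3248, 0.126]
tcp_rot: [0.493, -0.493, -0.507, 0.508]
ft_force: [0.9, 0.7, -1.5]
width: 0.0223
```

```bash
python3 td.py; python3 - <<'E'
from h import *
im,d,C=grab("scene");u,v=proj([.43,.3,.07],C)[0].astype(int);v=max(v,100);cv2.imwrite("pics/s7.png",cv2.resize(im[v-100:v+80,u-100:u+100],None,fx=3,fy=3))
E
```

```text
{'time': 40.65, 'joints': [0.6575, 0.1471, -0.1638, 1.2614, 0.0004, -0.9419], 'eef_pos': [0.4204, 0.3248, 0.126], 'ft_force': [0.853, 0.7454, -1.5448], 'ft_torque': [-0.0237, 0.0188, -0.0275], 'width': 0.0223}
top tray 257 [425.  255.5] [182.9 105.4] 86.4
top dish 353 [ 455.2 -280.3] [149.5 150.9] 2.1
scene tray 755 [425.8 276.1] [219.3 108.4] 86.7
scene dish 407 [ 456.  -276.3] [151.  154.8] 1.9
```

View pics/s7.png

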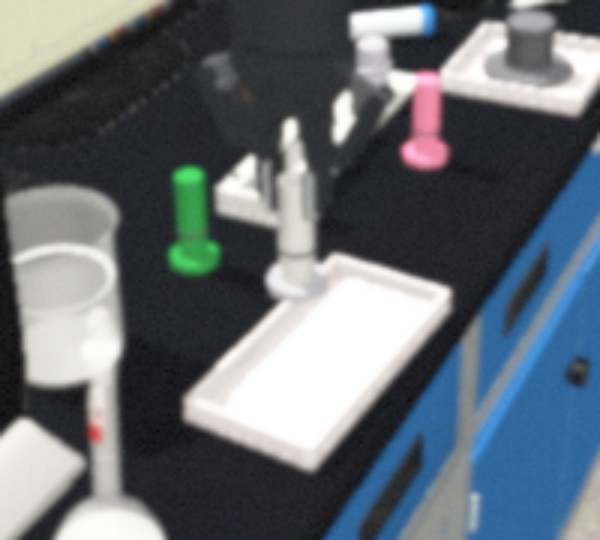

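The cartridge is held upright over the tray. Lowering it.

>>> {"method": "arm_command", "body": {"motion": [0.08, 0, -0.2, 0, 15, 0, 0, -0.3, 0, 15, 0, 0, -0.35, 0, 15, 0, 0, -0.35, 0, 15, 0, 0, -0.35, 0, 15, 0, 0, -0.15, 0, 15, 0, 0, -0.1, 0, 15, 0, 0, 0, 0, 15]}}

```text
time: 41.6
eef_pos: [0.4265, 0.3228, 0.0363]
tcp_rot: [0.494, -0.494, -0.506, 0.507]
ft_force: [-0.2, -0.4, -1.5]
width: 0.022
```

>>> {"method": "arm_command", "body": {"motion": [0, 0, -0.02, 0, 15, 0, 0, -0.02, 0, 15, 0, 0, -0.02, 0, 15, 0, 0, -0.02, 0, 15, 0, 0, -0.02, 0, 15, 0, 0, -0.01, 0, 15, 0, 0, 0, 0, 15, 0, 0, 0, 0, 15]}}

```text
time: 42.4
eef_pos: [0.4264, 0.3234, 0.0313]
tcp_rot: [0.493, -0.493, -0.507, 0.507]
ft_force: [0.5, -0.4, -2.9]
width: 0.0221
```

>>> {"method": "arm_command", "body": {"motion": [0, 0, -0.02, 0, 15, 0, 0, -0.02, 0, 15, 0, 0, -0.01, 0, 15, 0, 0, -0.01, 0, 15, 0, 0, -0.01, 0, 15, 0, 0, 0, 0, 15, 0, 0, 0, 0, 15, 0, 0, 0, 0, 15]}}

```text
time: 43.2
eef_pos: [0.4264, 0.3236, 0.0284]
tcp_rot: [-0.493, 0.493, 0.507, -0.506]
ft_force: [-2.5, -0.6, 5.5]
width: 0.0219
```

>>> {"method": "arm_command", "body": {"motion": [0, 0, 0.01, 0, 26, 0, 0, 0, 0, 32, 0, 0, 0, 0, 45, 0, 0, 0, 0, 55, 0, 0, 0, 0, 55, 0, 0, 0, 0, 55, 0, 0, 0.1, 0, 55, 0, 0, 0.2, 0, 55]}}

```text
time: 44.0
eef_pos: [0.4259, 0.323, 0.0432]
tcp_rot: [0.493, -0.493, -0.506, 0.507]
ft_force: [-0.8, -0.2, -0.2]
width: 0.055
```

>>> {"method": "arm_command", "body": {"motion": [0, 0, 0.3, 0, 55, 0, 0, 0.4, 0, 55, 0, 0, 0.4, 0, 55, 0, 0, 0.4, 0, 55, 0, 0, 0.3, 0, 55, 0, 0, 0.2, 0, 55, 0, 0, 0.1, 0, 55, 0, 0, 0, 0, 55]}}

```text
time: 44.8
eef_pos: [0.4267, 0.3236, 0.149]
tcp_rot: [-0.493, 0.493, 0.507, -0.506]
ft_force: [-0.3, 1.0, 0.1]
width: 0.055
```

```bash
python3 td.py; python3 look.py c
```

```text
{'time': 44.8, 'joints': [0.6489, 0.148, -0.1125, 1.3092, 0.0, -0.9483], 'eef_pos': [0.4267, 0.3236, 0.149], 'ft_force': [-0.313, 0.9517, 0.1491], 'ft_torque': [-0.0176, 0.0193, 0.0103], 'width': 0.055}
top tray 253 [425.1 256.7] [185.6 105.4] 86.3
top dish 359 [ 455.2 -280.2] [149.4 151.2] 1.8
scene tray 763 [426.1 275.1] [217.7 108.1] 86.7
scene dish 404 [ 455.7 -275.9] [150.8 157.1] 1.4
top cap 273 [ 455.9 -277.4] 25.8 z 0.0646
top cart 64 [577.7  87.2] 12.2 z 0.0924
top traycart 23 [423.6 316.4] 9.9 z 0.0861
scene cap 118 [ 457.4 -272.7] 26.8 z 0.064
scene cart 61 [576.   90.2] 13.2 z 0.0875
scene traycart 139 [425.2 326.9] 12.6 z 0.0865
```

Standing in the tray. Now the second cartridge.

>>> {"method": "arm_command", "body": {"motion": [0.2, -0.3, 0, 0, 55, 0.4, -0.65, 0, 0, 55, 0.45, -0.7, 0, 0, 55, 0.45, -0.7, 0, 0, 55, 0.45, -0.7, 0, 0, 55, 0.45, -0.7, 0, 0, 55, 0.4, -0.65, 0, 0, 55, 0.23, -0.32, 0, 0, 55]}}

```text
time: 45.8
eef_pos: [0.5787, 0.0847, 0.1473]
tcp_rot: [0.494, -0.494, -0.505, 0.506]
ft_force: [-0.0, 0.3, -0.6]
width: 0.0549
```

>>> {"method": "arm_command", "body": {"motion": [0, 0, 0, 0, 55, 0, 0, -0.35, 0, 55, 0, 0, -0.4, 0, 55, 0, 0, -0.4, 0, 55, 0, 0, -0.4, 0, 55, 0, 0, -0.4, 0, 55, 0, 0, -0.3, 0, 55, 0, 0, -0.11, 0, 55]}}

```text
time: 46.6
eef_pos: [0.5759, 0.0881, 0.0281]
tcp_rot: [0.494, -0.492, -0.506, 0.508]
ft_force: [0.6, -0.8, -0.2]
width: 0.0554
```

>>> {"method": "arm_command", "body": {"motion": [0, 0, 0, 0, 40, 0, 0, 0, 0, 15, 0, 0, 0, 0, 15, 0, 0, 0, 0, 15, 0, 0, 0, 0, 15, 0, 0, 0, 0, 15, 0, 0, 0, 0, 15, 0, 0, 0, 0, 15]}}

```text
time: 47.4
eef_pos: [0.5786, 0.0876, 0.0313]
tcp_rot: [-0.493, 0.494, 0.507, -0.506]
ft_force: [0.2, -0.0, 5.5]
width: 0.0223
```

```bash
python3 - <<'E'
from h import *
s=manip.get_state(); print({k:np.round(s[k],4).tolist() for k in("time","joints","eef_pos","ft_force","ft_torque","width")})
q=s["tcp_rot"];a=R.from_quat(np.r_[q[1:],q[0]]).as_matrix()[:,2];print(np.degrees(np.arctan2(a[1],a[0])))
E
```

```text
{'time': 47.4, 'joints': [0.1501, 0.2832, -0.2056, 1.0803, 0.0003, -1.4471], 'eef_pos': [0.5786, 0.0876, 0.0313], 'ft_force': [0.1875, -0.0082, 5.4642], 'ft_torque': [0.1838, 0.1748, 0.0063], 'width': 0.0223}
-178.48719529175122
```

>>> {"method": "arm_command", "body": {"motion": [0, 0, 0.02, 0, 15, 0, 0, 0.01, 0, 15, 0.005, -0.15, 0, 0, 15, 0.007, -0.25, 0, 0, 15, 0.007, -0.25, 0, 0, 15, 0.007, -0.25, 0, 0, 15, 0.007, -0.25, 0, 0, 15, 0.007, -0.25, 0, 0, 15]}}

```text
time: 48.2
eef_pos: [0.5798, 0.0159, 0.0316]
tcp_rot: [0.494, -0.494, -0.506, 0.507]
ft_force: [0.3, -0.3, -0.7]
width: 0.0224
```

>>> {"method": "arm_command", "body": {"motion": [0.008, -0.28, 0, 0, 15, 0.008, -0.28, 0, 0, 15, 0.008, -0.28, 0, 0, 15, 0.008, -0.28, 0, 0, 15, 0.008, -0.28, 0, 0, 15, 0.008, -0.28, 0, 0, 15, 0.008, -0.28, 0, 0, 15, 0.008, -0.28, 0, 0, 15]}}

```text
time: 49.0
eef_pos: [0.5831, -0.0957, 0.0318]
tcp_rot: [-0.493, 0.493, 0.507, -0.507]
ft_force: [-0.2, 0.1, -0.6]
width: 0.0222
```

>>> {"method": "arm_command", "body": {"motion": [0.005, -0.12, 0, 0, 15, 0.005, -0.08, 0, 0, 15, 0, 0, 0, 0, 15, 0, 0, 0, 0, 15, 0, 0, 0, 0, 15, 0, 0, 0, 0, 15, 0, 0, 0, 0, 15, 0, 0, 0, 0, 15]}}

```text
time: 49.8
eef_pos: [0.5836, -0.1044, 0.0318]
tcp_rot: [0.493, -0.493, -0.507, 0.507]
ft_force: [0.2, -0.2, -1.0]
width: 0.022
```

```bash
python3 - <<'E'
from h import *
s=manip.get_state(); print({k:np.round(s[k],4).tolist() for k in("time","eef_pos","ft_force","ft_torque","width")})
im,d,C=grab("scene");P=cloud(d,C)
m=(abs(P[...,0]-.582)<.02)&(P[...,1]>-.125)&(P[...,1]<-.07)
for a,b in((.03,.055),(.085,.105)):
    Q=P[m&(P[...,2]>a)&(P[...,2]<b)]; print(a,len(Q),Q.min(0).round(4),Q.max(0).round(4)) if len(Q) else 0
E
```

```text
{'time': 49.8, 'eef_pos': [0.5836, -0.1044, 0.0318], 'ft_force': [0.2285, -0.2214, -0.9537], 'ft_torque': [-0.0117, 0.0155, 0.0002], 'width': 0.022}
0.03 59 [ 0.5708 -0.1113  0.03  ] [ 0.5946 -0.0839  0.0545]
0.085 80 [ 0.5625 -0.1131  0.0852] [ 0.6    -0.0872  0.1045]
```

Same place as the first one. A nudge of 2 mm, then lift.

>>> {"method": "arm_command", "body": {"motion": [0, -0.045, 0, 0, 15, 0, 0, 0, 0, 15, 0, 0, 0.05, 0, 15, 0, 0, 0.05, 0, 15, 0, 0, 0.05, 0, 15, 0, 0, 0.05, 0, 15, 0, 0, 0.05, 0, 15, 0, 0, 0, 0, 15]}}

```text
time: 50.65
eef_pos: [0.5839, -0.1069, 0.0448]
tcp_rot: [-0.493, 0.494, 0.507, -0.506]
ft_force: [0.2, -0.1, -0.7]
width: 0.0221
```

>>> {"method": "arm_command", "body": {"motion": [0, 0, 0.1, 0, 15, 0, 0, 0.2, 0, 15, 0, 0, 0.3, 0, 15, 0, 0, 0.3, 0, 15, 0, 0, 0.3, 0, 15, 0, 0, 0.3, 0, 15, 0, 0, 0.15, 0, 15, 0, 0, 0, 0, 15]}}

```text
time: 51.45
eef_pos: [0.5845, -0.107, 0.1285]
tcp_rot: [-0.493, 0.494, 0.507, -0.506]
ft_force: [0.3, -0.4, -0.7]
width: 0.0221
```

```bash
python3 td.py; python3 look.py d
```

```text
{'time': 51.45, 'joints': [-0.1811, 0.2609, -0.0178, 1.2894, -0.0, -1.7783], 'eef_pos': [0.5845, -0.107, 0.1285], 'ft_force': [0.3202, -0.4164, -0.7041], 'ft_torque': [-0.0126, -0.0123, 0.0224], 'width': 0.0221}
top tray 376 [426.  271.8] [215.5 105.4] 86.6
top dish 145 [ 457.2 -331. ] [ 54.7 147.7] 89.8
scene tray 778 [425.5 275.5] [219.6 108. ] 86.6
scene dish 386 [ 456.3 -277.3] [152.3 158.6] 2.5
top cap 16 [ 456.3 -297.9] 12.3 z 0.0656
top traycart 65 [424.9 321.9] 11.7 z 0.089
scene cap 114 [ 454.7 -273.2] 26.4 z 0.0643
scene traycart 135 [424.1 326.3] 11.9 z 0.0867
```

>>> {"method": "arm_command", "body": {"motion": [-0.1, 0.2, 0, 0, 15, -0.2, 0.4, 0, 0, 15, -0.2, 0.46, 0, 0, 15, -0.22, 0.46, 0, 0, 15, -0.22, 0.46, 0, 0, 15, -0.22, 0.46, 0, 0, 15, -0.22, 0.46, 0, 0, 15, -0.22, 0.46, 0, 0, 15]}}

```text
time: 52.45
eef_pos: [0.5022, 0.0625, 0.1264]
tcp_rot: [0.494, -0.493, -0.506, 0.507]
ft_force: [0.3, 0.1, -0.5]
width: 0.0224
```

>>> {"method": "arm_command", "body": {"motion": [-0.22, 0.46, 0, 0, 15, -0.22, 0.46, 0, 0, 15, -0.22, 0.46, 0, 0, 15, -0.22, 0.46, 0, 0, 15, -0.22, 0.46, 0, 0, 15, -0.2, 0.46, 0, 0, 15, -0.12, 0.35, 0, 0, 15, -0.07, 0.17, 0, 0, 15]}}

```text
time: 53.25
eef_pos: [0.4278, 0.2265, 0.1264]
tcp_rot: [0.493, -0.493, -0.507, 0.507]
ft_force: [0.6, -0.2, -1.4]
width: 0.0221
```

```bash
python3 td.py; python3 look.py e
```

```text
{'time': 53.25, 'joints': [0.4867, 0.058, -0.2627, 1.2507, 0.0003, -1.1125], 'eef_pos': [0.4278, 0.2265, 0.1264], 'ft_force': [0.6208, -0.1739, -1.3779], 'ft_torque': [-0.001, 0.0153, 0.0099], 'width': 0.0221}
top tray 83 [429.9 167.7] [98.9 35.4] 18.1
top dish 349 [ 455.4 -280.2] [149.8 151.1] 2.0
scene tray 762 [425.7 275.3] [220.2 108.5] 86.9
scene dish 391 [ 456.  -276.3] [150.9 156.5] 2.2
top cap 272 [ 457.2 -277.2] 25.8 z 0.065
scene cap 115 [ 457.2 -274. ] 26.6 z 0.0642
scene traycart 140 [425.  326.7] 12.6 z 0.0854
```

>>> {"method": "arm_command", "body": {"motion": [0, 0, -0.2, 0, 15, 0, 0, -0.3, 0, 15, 0, 0, -0.35, 0, 15, 0, 0, -0.35, 0, 15, 0, 0, -0.35, 0, 15, 0, 0, -0.15, 0, 15, 0, 0, -0.1, 0, 15, 0, 0, 0, 0, 15]}}

```text
time: 54.25
eef_pos: [0.429, 0.2247, 0.0364]
tcp_rot: [0.494, -0.493, -0.506, 0.507]
ft_force: [0.7, 0.1, -1.0]
width: 0.0223
```

>>> {"method": "arm_command", "body": {"motion": [0, 0, -0.02, 0, 15, 0, 0, -0.02, 0, 15, 0, 0, -0.02, 0, 15, 0, 0, -0.02, 0, 15, 0, 0, -0.02, 0, 15, 0, 0, -0.02, 0, 15, 0, 0, -0.02, 0, 15, 0, 0, 0, 0, 15]}}

```text
time: 55.05
eef_pos: [0.429, 0.2251, 0.0296]
tcp_rot: [0.493, -0.493, -0.506, 0.507]
ft_force: [-0.1, -0.2, -0.9]
width: 0.0222
```

>>> {"method": "arm_command", "body": {"motion": [0, 0, -0.02, 0, 15, 0, 0, -0.01, 0, 15, 0, 0, -0.01, 0, 15, 0, 0, 0, 0, 15, 0, 0, 0, 0, 15, 0, 0, 0, 0, 15, 0, 0, 0, 0, 15, 0, 0, 0, 0, 15]}}

```text
time: 55.85
eef_pos: [0.4292, 0.2252, 0.0282]
tcp_rot: [-0.493, 0.493, 0.507, -0.506]
ft_force: [-1.6, -1.4, 5.7]
width: 0.0219
```

Contact. Releasing and withdrawing toward the robot, clear of everything.

>>> {"method": "arm_command", "body": {"motion": [0, 0, 0.01, 0, 26, 0, 0, 0, 0, 32, 0, 0, 0, 0, 45, 0, 0, 0, 0, 55, 0, 0, 0, 0, 55, 0, 0, 0, 0, 55, 0, 0, 0.1, 0, 55, 0, 0, 0.2, 0, 55]}}

```text
time: 56.65
eef_pos: [0.4286, 0.2249, 0.0432]
tcp_rot: [0.494, -0.493, -0.506, 0.507]
ft_force: [0.4, -0.5, -0.5]
width: 0.055
```

>>> {"method": "arm_command", "body": {"motion": [0, 0, 0.3, 0, 55, 0, 0, 0.4, 0, 55, 0, 0, 0.4, 0, 55, 0, 0, 0.4, 0, 55, 0, 0, 0.4, 0, 55, 0, 0, 0.3, 0, 55, 0, 0, 0.1, 0, 55, 0, 0, 0, 0, 55]}}

```text
time: 57.45
eef_pos: [0.4296, 0.2254, 0.1594]
tcp_rot: [-0.493, 0.494, 0.507, -0.506]
ft_force: [0.2, -0.9, -0.2]
width: 0.0551
```

>>> {"method": "arm_command", "body": {"motion": [-0.1, -0.2, 0, 0, 55, -0.2, -0.4, 0, 0, 55, -0.3, -0.5, 0, 0, 55, -0.3, -0.5, 0, 0, 55, -0.3, -0.5, 0, 0, 55, -0.2, -0.4, 0, 0, 55, -0.1, -0.2, 0, 0, 55, 0, 0, 0, 0, 55]}}

```text
time: 58.25
eef_pos: [0.3532, 0.0891, 0.1579]
tcp_rot: [0.494, -0.494, -0.506, 0.506]
ft_force: [0.5, 0.1, 0.1]
width: 0.0549
```

```bash
python3 td.py; python3 look.py f
```

```text
{'time': 58.25, 'joints': [0.2471, -0.1762, -0.4118, 1.3356, -0.0, -1.348], 'eef_pos': [0.3532, 0.0891, 0.1579], 'ft_force': [0.473, 0.105, 0.1213], 'ft_torque': [0.0303, 0.0299, -0.0079], 'width': 0.0549}
top tray 369 [426. 272.] [215.7 105.4] 86.5
top dish 362 [ 455.3 -280.2] [149.8 151.6] 2.2
scene tray 683 [425.6 274.3] [220.6 107.6] 86.5
scene dish 355 [ 456.5 -276.5] [152.7 160. ] 2.1
top cap 274 [ 456.2 -278.3] 25.6 z 0.0651
top traycart 60 [429.2 223.6] 11.4 z 0.0894
top traycart 67 [424.7 322. ] 12.0 z 0.0889
scene cap 101 [ 457.  -273.1] 24.9 z 0.0643
scene traycart 116 [429.4 228.9] 13.4 z 0.0855
scene traycart 136 [424.6 326.5] 12.1 z 0.086
```

View pics/f_scene.png

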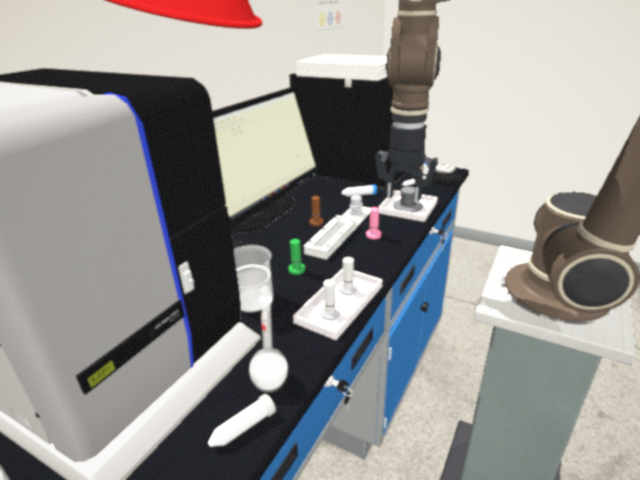

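View pics/f_top.png

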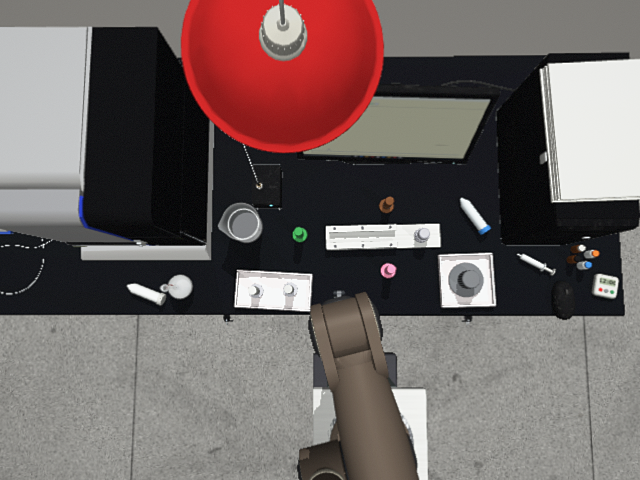

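Both cartridges stand in the tray at (257,289) and (290,289) in the top view. The cap lies flat in the dish at (466,280), and the rail is empty. The beaker, flask, blue tube and decoys are where they were. Handing in.

```bash
python3 -c "
from station import manip
print(manip.job_done(), manip.get_state()['time'])"
```

```text
the job is handed in; nothing more can be done
the job is handed in; nothing more can be done
```

The job is done and handed in at about 58 s of the 210 s allowed. I unscrewed the cap with two regrips and kept hold of it as it came free. I then laid it flange down in the dish, slid both cartridges to the bay, lifted them out and stood them in the long tray. Only two of the three cartridges were there.

**Final checks, both cameras:**
- **Cap:** its top is at z ≈ 0.065, so it lies flat on the dish floor. It is about 2 mm off the dish centre.
- **Cartridges:** the tops are at about 0.086–0.089 (0.090 expected). Both are well inside the tray, about 100 mm apart.
- **Bystanders:** the rail is empty, and the beaker, flask, blue tube and decoys look unmoved by eye in the pictures.
- **Forces:** the wrist forces I read stayed at about 10 N per axis or less.

**What disagreed:**
- **Fingertip height:** the cameras put the tips some 35–50 mm above the reported TCP height, depending on the opening. My first close therefore missed the cap without touching it, and I used the camera heights after that.
- **Camera offset:** the two views differ by 3–5 mm in y. I used the top view, which matched the arm.
- **Dish moved:** it was knocked about 35 mm aside during the run. I found it again before placing the cap.
- **First cap grip:** it was about 2 mm off centre, and I corrected it at the regrip.

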